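# Turn a polished end cover over with a spatula and seat it on the pins

## Robot

A 6-joint arm with a two-finger parallel gripper is mounted at the origin on the work surface. World frame = base frame: x ahead of the robot, y to its left, z up, the work surface at z = 0. Lengths are in m, angles in rad, forces in N, time in s.
With the tool pointing down it reaches from about 0.25 to 0.85 m from the base axis. Payload 12.5 kg.
Tool frame: the origin (TCP) lies midway between the tips of the shut fingers; the grasp point (between the pads) lies 19 mm behind it (bot.tcp_to_grasp is the distance from the TCP to the grasp point, in m); z points along the fingers, y is the line along which they close (so a half turn about z gives the same grasp; the last joint's range is limited). The gripper opens to 93 mm and grips with 3 to 60 N. Pads are 15 mm wide; open, the fingers measure 128 mm over their backs; the gripper's body (75 mm by 188 mm) begins 65 mm behind the grasp point.
Start: joints at [-1.23, 0.351, 1.652, -0, 1.139, -0.085], TCP at [0.227, -0.501, 0.219] pointing down, gripper open.
Joint ranges: [-2.75, 2.75], [-0.79, 2.1], [0.01, 2.65], [-1.57, 4.71], [0.07, 3.14], [-2.87, 2.87]. Speed limits (rad/s): [2.22, 2.22, 2.79, 3.14, 3.14, 3.14].

## Interface

Orientations are given as a 3x3 rotation matrix whose columns are the frame's x, y, z axes.
In Python, from rig import bot, optics gives the robot as it stands.
- The arm moves only by the tool drive_tool, never from a script. Its argument "increments" is a list of rows, each an object with "hand": the opening in per cent of the stroke, from 0 (shut) to 100 (fully open); "slide": the shift along the tool's x, y, z in m, a list of three; "rotation": the turn, a rotation vector about the tool's x, y, z in degrees, a list of three. A call has 1 to 20 rows; each row shifts and turns the commanded pose from where the row before left it, along the tool's axes as they then stand; what a row does not reach is not made up. A row lasts 1/12 s, in which the tool goes at most 41.7 mm and 7.16 degrees, less where a joint would pass 70% of its speed; a pose out of reach is approached as far as the arm can. A call with a gripper value outside its range is refused whole. The fingers move at their own pace and stop on an object; "force" is the grip in N (left out, the last holds). Time passes only in rows, so rows that do not move let the fingers close. It gives the time, the measured TCP pose, the force, the opening and the grip force at its end, in the units of the state.
- bot.read_state(): the state, without advancing time (a new reading comes with each control period).
- optics.capture(name): name is "scene" or "side" or "wrist"; returns a dict with "color" (480x640x3 uint8, red, green, blue), "depth" (480x640 float32, m along the optical axis (not along the pixel's ray), 0 where there is no reading), "fov_y" (degrees; the focal length in pixels is half the picture's height over the tangent of half this angle, whatever the lens; pixels are square), "cx", "cy" (the principal point, pixels), "R" (3x3) and "t" (3): a world point X has camera coordinates R X + t; the wrist camera has in their place "tool_from_camera" (4x4, takes a point from camera to tool coordinates, whose origin is the TCP and whose axes are the flange's). Camera axes: x right, y down, z forward; pixel columns grow to the right and rows downward; lengths in m; the calibration is good to about 2 mm. A picture is of the moment at which its call begins: read the wrist's pose just before it.
- bot.job_done(): hands the job in; it is judged then, once.
The state is a dict: "time": time; "joints": joint angles; "dq": joint speeds; "joint_efforts": joint torques, N m; "tool_pos": TCP position; "eef_rot": TCP orientation; "wrist_force": force on the tool from outside, world axes, zero at the start; "torque": the same for the moment, N m; "grip_width": opening from 0.0 (shut) to 1.0 (fully open); "gripper_force": force on a finger pad.
Only numpy, scipy, OpenCV 4.12 (cv2) and the standard library are available. Lean on these libraries where they do the work, as an engineer would, in place of code of your own. Each camera call takes 0.05 s, during which the arm holds its last target. There are 200 camera calls.

## Task

Turn the polished end cover over in the wooden jig, using the spatula only and never the gripper itself: slide the blade in under the cover until its nose bears on the boss and the cover is snug against the step, then flip it up over the step with a turn of the spatula so that it lies boss up on the deck. Then push it home with the spatula, pressing it gently but firmly against both pins for a moment, and stand the spatula back on the bench. Do not ram or lean hard on the cover or the jig, and leave everything else alone.

Things in the scene. Friction and masses are not known exactly. Their poses are not given: they have to be found in the camera images.
- jig: Fixed dark wooden jig, 325 x 160 mm, two levels. Origin on the bench below the foot of the step, mid-width; x points from the low bay over the step to the deck, z up. Bay: x -170 to 0, top 8 mm over the bench, sides and end open. Step: upright face at x = 0, 16 mm high, full width. Deck: x 0 to 155, top 24 mm over the bench. A cover touching both pins has its centre at x = 75, y = 0.
- jig_step (a point): Middle of the top edge of the jig's step: jig x = 0, y = 0, 24 mm over the bench. Axes as the jig's.
- pins: Two upright steel locating pins on the deck, 10 mm thick, 16 mm high, centres at x = 129.5 mm, y = +25 and -25 mm. Same origin and axes as the jig.
- cover_center (a point): Centre of the cover's plate, mid-thickness. Loose polished steel disc 110 mm across, 6 mm thick, with a round boss (28 mm across, 6 mm high) in the middle of one face. z is the disc's axis, pointing out of the plain face: up at the start, when it stands on its boss in the bay, rim 6 mm clear of the floor all round and 5 to 20 mm short of the step; down once turned over.
- cover: The same cover, about 0.2 kg; origin at the middle of the boss's end face, 9 mm from the plate's centre along -z.
- spatula: Loose spatula, 0.2 kg. Flat steel blade 70 (x) x 70 (y) x 3 mm; two wire necks rise from its rear to a straight black handle that slopes up and back at 40 degrees to the blade: 95 long, 16 wide (along y), 22 mm deep, its lower front end 48 mm and upper rear end 120 mm behind the blade's centre. Origin: centre of the blade's underside; x to the nose, z up. It stands by itself flat on its blade.
- spatula_grip (a point): Centre of the handle, 84 mm behind the blade's centre and 68 mm above its underside: the place to grip, across the 16 mm width (fingers closing along the spatula's y), straight down or leaning over the blade. Grip hard, as the blade hangs ahead. Axes as the spatula's.
- spatula_nose (a point): Middle of the blade's front edge at its underside, 35 mm ahead of the blade's centre. Axes as the spatula's.
Not all that is in view belongs to the job. What is shaped like the spatula but green or yellow is not meant.

How it is judged:
By the outcome, as a careful person would: the job done as asked, in the order asked, and still so for the second after the job is handed in, with the robot touching nothing.
It also fails if it takes over 72 s, if anything falls off the work surface, if the arm or the gripper's body presses on something with over 40 N, if the wrist force passes 120 N, or if a joint passes its speed limit or range.

## Working session

There is one attempt and no reset: what is moved stays moved. The work goes in short steps, Python scripts to look and compute and a tool call to move; the robot and the scene stay as the last step left them, time stands still between calls to the robot, and variables do not carry over. Pictures are saved under pics/ and viewed, at most 10 in all, crops included, and the job is handed in when it is done.

Besides the shell and the picture viewer there is one more tool, called after ">>>" by a JSON object that holds its "op" and its "data", one argument or row to a line. drive_tool: Moves the arm, as the interface text tells. Its arguments: {"type":"object","properties":{"increments":{"type":"array"},"force":{"type":"number"}},"required":["increments"]}

```bash
mkdir -p pics; ls
python3 - <<'E'
from rig import bot, optics
import cv2, numpy as np
s=bot.read_state(); print(s['time'],s['tool_pos'],s['eef_rot'],bot.tcp_to_grasp)
for n in ['scene','side','wrist']:
    c=optics.capture(n); np.savez(f'pics/{n}0.npz',**c)
    cv2.imwrite(f'pics/{n}0.png',c['color'][:,:,::-1])
    print(n,c['fov_y'],c['cx'],c['cy'],c.get('R'),c.get('t'),c.get('tool_from_camera'))
E
```

```text
pics
0.0 [ 0.2271067  -0.50054319  0.21809847] [[ 9.10693890e-01  4.13081685e-01 -3.99600092e-04]
 [ 4.13081867e-01 -9.10693215e-01  1.11306437e-03]
 [ 9.58734125e-05 -1.17872847e-03 -9.99999301e-01]] 0.0188
scene 50.45410201128054 324.307699829242 245.8838726081084 [[ 0.18984486  0.9817659   0.00972825]
 [ 0.76887726 -0.14250204 -0.62331447]
 [-0.6105626   0.12581288 -0.78191076]] [-0.33003991 -0.30224428  1.36198034] None
side 54.99851772151799 326.7646699419254 232.87686760402198 [[-0.90377876 -0.42758042  0.01894565]
 [-0.22836109  0.44430384 -0.86628247]
 [ 0.36198779 -0.78725414 -0.4991951 ]] [0.51121186 0.0753746  0.94761618] None
wrist 64.3153229473563 321.2766770006866 238.93152168857574 None None [[-1.34255949e-03 -9.54354918e-01 -2.98671872e-01  8.31992546e-02]
 [ 9.99998925e-01 -1.10517386e-03 -9.63699516e-04  5.51929720e-04]
 [ 5.89627026e-04 -2.98672845e-01  9.54355376e-01 -1.66123212e-01]
 [ 0.00000000e+00  0.00000000e+00  0.00000000e+00  1.00000000e+00]]
```

View pics/scene0.png

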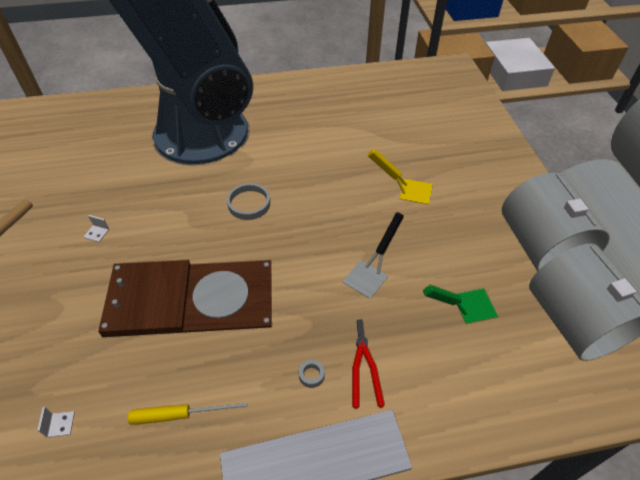

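View pics/side0.png

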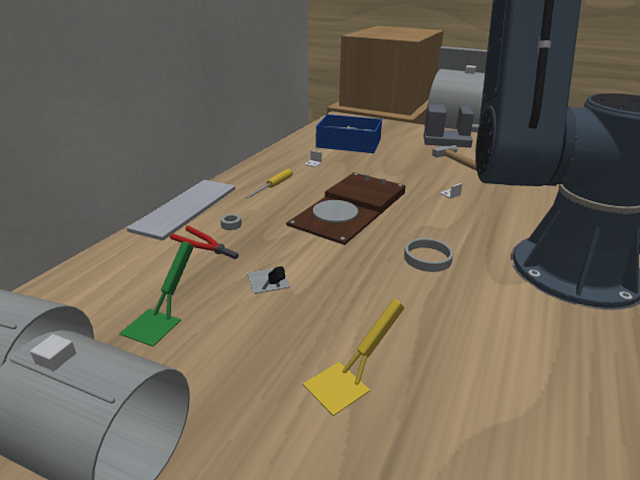

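The scene view shows these spatula-like things:
- The wanted spatula, with a black handle at about (390,233) and a steel blade at (366,278).
- A yellow decoy at (385,170)/(417,190).
- A green decoy at (445,293)/(478,305).

I choose the black-handled one. The jig's deck is at (147,297), its step runs along column 187, and the cover is at (220,294).

```bash
cat > h.py <<'E'
import numpy as np, cv2
def load(n): return dict(np.load(f'pics/{n}.npz',allow_pickle=True))
def cam(c,s=None):
    """returns origin, world-from-camera rotation"""
    if c.get('tool_from_camera') is not None:
        T=c['tool_from_camera']; R=np.array(s['eef_rot']); return R@T[:3,3]+s['tool_pos'], R@T[:3,:3]
    return -c['R'].T@c['t'], c['R'].T
def dirs(c,uv):
    f=240/np.tan(np.radians(c['fov_y'])/2); uv=np.asarray(uv,float).reshape(-1,2)
    return np.c_[(uv[:,0]-c['cx'])/f,(uv[:,1]-c['cy'])/f,np.ones(len(uv))]
def plane(c,uv,z,s=None):
    o,R=cam(c,s); d=dirs(c,uv)@R.T; return o+d*((z-o[2])/d[:,2])[:,None]
def cloud(c,s=None):
    v,u=np.mgrid[:480,:640]; o,R=cam(c,s)
    return ((dirs(c,np.c_[u.ravel(),v.ravel()])*c['depth'].reshape(-1,1))@R.T+o).reshape(480,640,3)
E
python3 - <<'E'
from h import *
c=load('scene0'); P=cloud(c); col=c['color']; hsv=cv2.cvtColor(col,cv2.COLOR_RGB2HSV)
z=P[...,2]
for uv in [(366,278),(390,233),(220,294),(147,297),(260,310),(300,300),(187,300)]: print(uv,col[uv[1],uv[0]],hsv[uv[1],uv[0]],P[uv[1],uv[0]].round(4))
def big(m,roi):
    k=np.zeros((480,640),np.uint8); x0,y0,x1,y1=roi; k[y0:y1,x0:x1]=m[y0:y1,x0:x1]*255
    return max(cv2.findContours(k,cv2.RETR_EXTERNAL,cv2.CHAIN_APPROX_NONE)[0],key=cv2.contourArea)[:,0,:]
def rect(ct,zz,name):
    p=plane(c,ct,zz)[:,:2].astype(np.float32); r=cv2.minAreaRect(p*1000); print(name,r,cv2.boxPoints(r).round(1).tolist())
dark=hsv[...,2]<120
gray=(hsv[...,1]<50)&(hsv[...,2]>100)
ct=big(gray,(195,262,255,325)); e=cv2.fitEllipse(plane(c,ct,.020)[:,:2].astype(np.float32)*1000); print('cover',e)
rect(ct,.02,'cover')
rect(big(dark&(z>.017),(95,250,200,345)),.024,'deck')
rect(big((dark|gray)&(z>.003)&(z<.03),(190,250,290,345)),.008,'bay')
rect(big(gray,(335,262,390,300)),.003,'blade')
h=(hsv[...,2]<60)&(np.arange(640)>370)[None]&(np.arange(640)<410)[None]; h[:205]=0;h[265:]=0
q=P[h&(z>0.01)]; print('handle',len(q),q.mean(0),q.min(0),q.max(0)); u,s,v=np.linalg.svd(q-q.mean(0)); print(v[0])
cv2.imwrite('pics/crop1.png',cv2.resize(col[195:345,90:410,::-1],(800,375),interpolation=cv2.INTER_CUBIC))
E
```

```text
(366, 278) [137 139 141] [105   7 141] [0.5437 0.3199 0.0048]
(390, 233) [17 16 16] [ 0 15 17] [0.4921 0.3779 0.0783]
(220, 294) [133 136 137] [ 98   7 137] [0.5405 0.0195 0.0233]
(147, 297) [75 42 26] [ 10 167  75] [ 0.5228 -0.1223  0.0258]
(260, 310) [70 41 23] [ 11 171  70] [0.5845 0.0934 0.0112]
(300, 300) [158 129  90] [ 17 110 158] [0.5702 0.1756 0.0021]
(187, 300) [75 42 24] [ 11 173  75] [ 0.5347 -0.0475  0.0116]
cover ((535.0724487304688, 20.082170486450195), (105.80245971679688, 108.39078521728516), 79.14852905273438)
cover ((534.9871215820312, 21.77573013305664), (103.7879409790039, 109.39868927001953), 88.03054809570312) [[478.5, -28.200000762939453], [587.9000244140625, -32.0], [591.4000244140625, 71.80000305175781], [482.1000061035156, 75.5]]
deck ((514.52978515625, -124.14701080322266), (159.02810668945312, 166.4308319091797), 83.23350524902344) [[422.5, -193.3000030517578], [587.7999877929688, -212.89999389648438], [606.5, -55.0], [441.29998779296875, -35.400001525878906]]
bay ((532.6178588867188, 35.12875747680664), (171.6153564453125, 165.8997344970703), 82.78516387939453) [[439.5, -39.599998474121094], [604.0999755859375, -60.400001525878906], [625.7000122070312, 109.80000305175781], [461.1000061035156, 130.6999969482422]]
blade ((535.7637329101562, 325.7747497558594), (70.02462005615234, 91.43260955810547), 42.92884063720703) [[479.0, 335.3999938964844], [541.2999877929688, 268.5], [592.5, 316.1000061035156], [530.2999877929688, 383.1000061035156]]
handle 368 [0.4931276  0.37590387 0.0786433 ] [0.4636496  0.10959684 0.03797824] [1.12661939 0.40901949 0.87976455]
[ 0.593543   -0.24821553  0.76556891]
```

View pics/crop1.png

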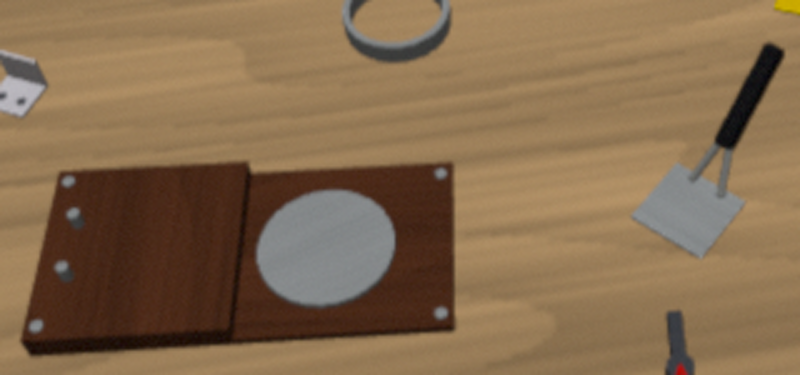

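The crop confirms it: the black-handled spatula has its blade at crop (690,210) and its nose toward lower left, with the bay and cover in the middle and two pins at (73,217) and (62,270). I'll go over the jig for a closer look.

```bash
cat > plan.py <<'E'
import numpy as np
from scipy.spatial.transform import Rotation as Ro
def plan(p0,R0,p1,R1,n=None,v=.036,w=6.0):
    p0,R0,p1,R1=map(np.asarray,(p0,R0,p1,R1)); r=Ro.from_matrix(R0.T@R1).as_rotvec()
    if n is None: n=int(max(np.ceil(np.linalg.norm(p1-p0)/v),np.ceil(np.degrees(np.linalg.norm(r))/w),1))
    A=sum(R0@Ro.from_rotvec(k*r/n).as_matrix() for k in range(n)); s=np.linalg.solve(A,p1-p0)
    print(f'{n} rows slide',s.round(4).tolist(),'rot',np.degrees(r/n).round(2).tolist())
def toolR(yaw_sx,tilt=0):
    """tool pose holding the spatula whose nose points along yaw (deg); tilt = turn about spatula y"""
    a=np.radians(yaw_sx); sx=np.array([np.cos(a),np.sin(a),0]); z=np.array([0,0,1.])
    R=np.c_[-sx,np.cross(z,sx),-z]; return R@Ro.from_rotvec([0,np.radians(tilt),0]).as_matrix()
E
python3 - <<'E'
from rig import bot
from plan import *
s=bot.read_state(); plan(s['tool_pos'],s['eef_rot'],[.5,-.01,.32],toolR(-96.9))
E
```

```text
16 rows slide [0.0362, -0.0057, -0.0064] rot [-0.0, -0.0, -3.67]
```

>>> {"op": "drive_tool", "data": {
  "increments": [
    {"hand": 100,"slide": [0.0362,-0.0057,-0.0064],"rotation": [0,0,-3.67]},
    {"hand": 100,"slide": [0.0362,-0.0057,-0.0064],"rotation": [0,0,-3.67]},
    {"hand": 100,"slide": [0.0362,-0.0057,-0.0064],"rotation": [0,0,-3.67]},
    {"hand": 100,"slide": [0.0362,-0.0057,-0.0064],"rotation": [0,0,-3.67]},
    {"hand": 100,"slide": [0.0362,-0.0057,-0.0064],"rotation": [0,0,-3.67]},
    {"hand": 100,"slide": [0.0362,-0.0057,-0.0064],"rotation": [0,0,-3.67]},
    {"hand": 100,"slide": [0.0362,-0.0057,-0.0064],"rotation": [0,0,-3.67]},
    {"hand": 100,"slide": [0.0362,-0.0057,-0.0064],"rotation": [0,0,-3.67]},
    {"hand": 100,"slide": [0.0362,-0.0057,-0.0064],"rotation": [0,0,-3.67]},
    {"hand": 100,"slide": [0.0362,-0.0057,-0.0064],"rotation": [0,0,-3.67]},
    {"hand": 100,"slide": [0.0362,-0.0057,-0.0064],"rotation": [0,0,-3.67]},
    {"hand": 100,"slide": [0.0362,-0.0057,-0.0064],"rotation": [0,0,-3.67]},
    {"hand": 100,"slide": [0.0362,-0.0057,-0.0064],"rotation": [0,0,-3.67]},
    {"hand": 100,"slide": [0.0362,-0.0057,-0.0064],"rotation": [0,0,-3.67]},
    {"hand": 100,"slide": [0.0362,-0.0057,-0.0064],"rotation": [0,0,-3.67]},
    {"hand": 100,"slide": [0.0362,-0.0057,-0.0064],"rotation": [0,0,-3.67]},
    {"hand": 100,"slide": [0,0,0],"rotation": [0,0,0]},
    {"hand": 100,"slide": [0,0,0],"rotation": [0,0,0]}
  ]
}}

```text
time: 1.65
tool_pos: [0.5003, -0.0094, 0.3212]
eef_rot: [[0.117, 0.993, 0.0], [0.993, -0.117, -0.0], [-0.0, 0.0, -1.0]]
wrist_force: [-0.2, -0.8, -0.4]
grip_width: 1.002
gripper_force: 0.0
```

Run:
```python
from rig import bot, optics
from h import *
s=bot.read_state(); print(s['time'],s['tool_pos'],np.array(s['eef_rot']).round(4).tolist(),s['joints'],s['wrist_force'])
c=optics.capture('wrist'); np.savez('pics/w1.npz',s=s,**c); cv2.imwrite('pics/w1.png',c['color'][:,:,::-1])
```

```text
1.65 [ 0.50032301 -0.00940525  0.32115618] [[0.1171, 0.9931, 0.0003], [0.9931, -0.1171, -0.0001], [-0.0001, 0.0003, -1.0]] [-1.11798120e-01  1.68059265e-01  1.63509920e+00 -1.02959718e-04
  1.33815823e+00  5.57782453e-03] [-0.21866311 -0.75844655 -0.36004132]
```

View pics/w1.png

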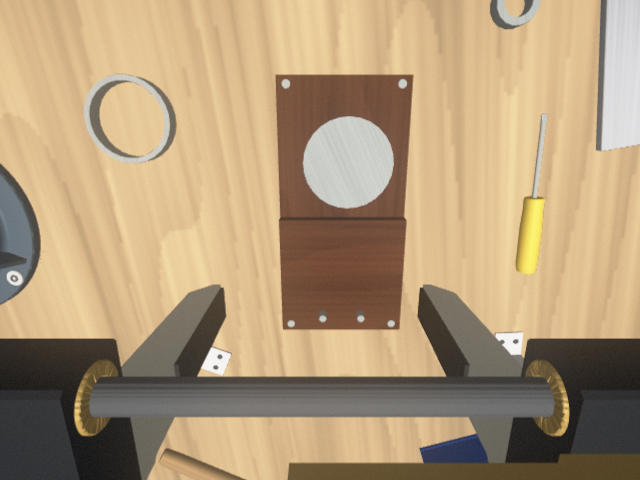

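The wrist view shows the jig upright in the picture: bay outline at (276–412, 75), step at row 218 from column 279 to 406, pins at (323,318) and (361,318), and cover at (348,162). Next I measure it.

Run:
```python
from h import *
from plan import *
c=load('w1'); s=c['s'].item(); hsv=cv2.cvtColor(c['color'],cv2.COLOR_RGB2HSV)
k=((hsv[...,2]<120)&(hsv[...,1]>100)&(hsv[...,0]<20)).astype(np.uint8)*255
k[:,:265]=0;k[:,425:]=0;k[335:]=0
def line(pts): # fit line, return point, dir
    l=cv2.fitLine(np.float32(pts),cv2.DIST_HUBER,0,.0005,.0005).ravel(); return l[2:],l[:2]
def ang(d): a=np.degrees(np.arctan2(d[1],d[0]));return round(a,2)
L=[];Rr=[]
def sides(v0,v1,z):
    o=[]
    for f in (0,-1):
        uv=[(np.flatnonzero(k[v])[f]+(f*2+1)*-.5,v) for v in range(v0,v1)]
        o.append(line(plane(c,uv,z,s)[:,:2]))
    return o
bay=sides(85,210,.008); deck=sides(225,322,.024)
for n,x in (('bay',bay),('deck',deck)): print(n,[(p.round(4),ang(d)) for p,d in x])
# ends
top=line(plane(c,[(u,np.flatnonzero(k[:120,u])[0]-.5) for u in range(280,408)],.008,s)[:,:2])
bot=line(plane(c,[(u,np.flatnonzero(k[:,u])[-1]+.5) for u in range(290,396) if k[325,u]],.024,s)[:,:2])
print('ends',[(p.round(4),ang(d)) for p,d in (top,bot)])
# step: darkest row near 218
uv=[(u,212+np.argmin(c['color'][212:226,u].sum(1).astype(int))) for u in range(285,402)]
st=line(plane(c,uv,.016,s)[:,:2]); print('step',st[0].round(4),ang(st[1]),np.median([b for a,b in uv]))
g=((hsv[...,1]<60)&(hsv[...,2]>100)).astype(np.uint8)*255; g[:,:298]=0;g[:,400:]=0;g[:110]=0;g[214:]=0
ct=max(cv2.findContours(g,0,cv2.CHAIN_APPROX_NONE)[0],key=cv2.contourArea)[:,0]
e=cv2.fitEllipse(np.float32(plane(c,ct,.02,s)[:,:2]*1000)); print('cover',e)
a=np.radians(-96.9)
for z,uv in ((.024,[(291,324),(391,324)]),(.008,[(286,84),(403,84)]),(.040,[(323,315),(361,315)])): print(z,plane(c,uv,z,s).round(4).tolist())
# side camera jig? spatula: from scene, clean handle
c2=load('scene0');P=cloud(c2); hs=cv2.cvtColor(c2['color'],cv2.COLOR_RGB2HSV)
m=(hs[...,2]<60); m[:205]=0;m[262:]=0;m[:,:370]=0;m[:,410:]=0
q=P[m]; q=q[(q[:,2]>.02)&(q[:,2]<.13)&(q[:,0]<.6)]; l=cv2.fitLine(np.float32(q),cv2.DIST_HUBER,0,.001,.001).ravel(); print('handle mean',q.mean(0).round(4),'dir',l[:3],'yaw',ang(l[:2]))
plan(s['tool_pos'],s['eef_rot'],[.46,.36,.26],toolR(-50))
```

```text
bay [(array([0.4752, 0.0453], dtype=float32), np.float32(84.21)), (array([0.6103, 0.0334], dtype=float32), np.float32(82.89))]
deck [(array([ 0.4351, -0.1147], dtype=float32), np.float32(82.55)), (array([ 0.5903, -0.137 ], dtype=float32), np.float32(83.04))]Traceback (most recent call last):
  File "<stdin>", line 19, in <module>
IndexError: index 0 is out of bounds for axis 0 with size 0
```

Run:
```python
from h import *
from plan import *
c=load('w1'); s=c['s'].item(); hsv=cv2.cvtColor(c['color'],cv2.COLOR_RGB2HSV)
def ang(d): return round(float(np.degrees(np.arctan2(d[1],d[0]))),2)
def line(p): l=cv2.fitLine(np.float32(p),cv2.DIST_HUBER,0,.0005,.0005).ravel(); return l[2:],l[:2]
hm=(hsv[...,2]<125)&(hsv[...,1]>100)&((hsv[...,0]<20)|(hsv[...,0]>170)); k=hm.astype(np.uint8)*255
k[:,:265]=0;k[:,425:]=0;k[335:]=0
k=cv2.morphologyEx(k,cv2.MORPH_CLOSE,np.ones((9,9),np.uint8))
ct=max(cv2.findContours(k,0,cv2.CHAIN_APPROX_NONE)[0],key=cv2.contourArea)[:,0]
def sel(f,z): return line(plane(c,ct[f(ct[:,0],ct[:,1])],z,s)[:,:2])
for n,f,z in [('bayL',lambda u,v:(u<290)&(v>90)&(v<205),.008),('bayR',lambda u,v:(u>395)&(v>90)&(v<205),.008),
 ('deckL',lambda u,v:(u<295)&(v>225)&(v<318),.024),('deckR',lambda u,v:(u>390)&(v>225)&(v<318),.024),
 ('top',lambda u,v:(v<85)&(u>285)&(u<405),.008),('bot',lambda u,v:(v>320)&(u>290)&(u<392),.024)]:
    p,d=sel(f,z); print(n,p.round(4),ang(d))
uv=[(u,212+np.argmin(c['color'][212:226,u].sum(1).astype(int))) for u in range(285,402)]
st=line(plane(c,uv,.016,s)[:,:2]); print('step',st[0].round(4),ang(st[1]),np.median([b for a,b in uv]))
g=((hsv[...,1]<60)&(hsv[...,2]>100)).astype(np.uint8)*255; g[:,:298]=0;g[:,400:]=0;g[:110]=0;g[214:]=0
cc=max(cv2.findContours(g,0,cv2.CHAIN_APPROX_NONE)[0],key=cv2.contourArea)[:,0]
print('cover',cv2.fitEllipse(np.float32(plane(c,cc,.02,s)[:,:2]*1000)))
for z,uv in ((.024,[(291,324),(391,324)]),(.008,[(286,84),(403,84)]),(.040,[(323,315),(361,315)])): print(z,plane(c,uv,z,s).round(4).tolist())
c2=load('scene0');P=cloud(c2); hs=cv2.cvtColor(c2['color'],cv2.COLOR_RGB2HSV)
m=(hs[...,2]<60); m[:205]=0;m[262:]=0;m[:,:370]=0;m[:,410:]=0
q=P[m]; q=q[(q[:,2]>.02)&(q[:,2]<.13)&(q[:,0]<.6)]; l=cv2.fitLine(np.float32(q),cv2.DIST_HUBER,0,.001,.001).ravel(); print('handle mean',q.mean(0).round(4),'dir',l[:3],'yaw',ang(l[:2]))
plan(s['tool_pos'],s['eef_rot'],[.46,.36,.26],toolR(-50))
```

```text
bayL [0.4531 0.0401] 83.12
bayR [0.6079 0.0147] 83.03
deckL [ 0.4338 -0.1239] 83.29
deckR [ 0.591  -0.1281] 83.29
top [0.5401 0.1181] -6.8
bot [ 0.4987 -0.2003] -6.79
step [ 0.5087 -0.0471] -6.79 218.0
cover ((535.62841796875, 19.079355239868164), (108.90019989013672, 109.14654541015625), 173.43577575683594)
0.024 [[0.4372, -0.1867, 0.024], [0.5729, -0.2029, 0.024]]
0.008 [[0.4736, 0.1173, 0.008], [0.6092, 0.1012, 0.008]]
0.04 [[0.4832, -0.1696, 0.04], [0.5326, -0.1755, 0.04]]
handle mean [0.4914 0.3766 0.0765] dir [-0.5323936   0.54368967  0.64881325] yaw 134.4
11 rows slide [0.0344, 0.005, 0.0056] rot [0.0, 0.0, -4.25]
```

>>> {"op": "drive_tool", "data": {
  "increments": [
    {"hand": 100,"slide": [0.0344,0.005,0.0056],"rotation": [0,0,-4.25]},
    {"hand": 100,"slide": [0.0344,0.005,0.0056],"rotation": [0,0,-4.25]},
    {"hand": 100,"slide": [0.0344,0.005,0.0056],"rotation": [0,0,-4.25]},
    {"hand": 100,"slide": [0.0344,0.005,0.0056],"rotation": [0,0,-4.25]},
    {"hand": 100,"slide": [0.0344,0.005,0.0056],"rotation": [0,0,-4.25]},
    {"hand": 100,"slide": [0.0344,0.005,0.0056],"rotation": [0,0,-4.25]},
    {"hand": 100,"slide": [0.0344,0.005,0.0056],"rotation": [0,0,-4.25]},
    {"hand": 100,"slide": [0.0344,0.005,0.0056],"rotation": [0,0,-4.25]},
    {"hand": 100,"slide": [0.0344,0.005,0.0056],"rotation": [0,0,-4.25]},
    {"hand": 100,"slide": [0.0344,0.005,0.0056],"rotation": [0,0,-4.25]},
    {"hand": 100,"slide": [0.0344,0.005,0.0056],"rotation": [0,0,-4.25]},
    {"hand": 100,"slide": [0,0,0],"rotation": [0,0,0]},
    {"hand": 100,"slide": [0,0,0],"rotation": [0,0,0]}
  ]
}}

```text
time: 2.78
tool_pos: [0.4608, 0.3588, 0.2585]
eef_rot: [[-0.641, 0.768, -0.001], [0.768, 0.641, -0.001], [-0.0, -0.002, -1.0]]
wrist_force: [1.8, -1.2, 0.4]
grip_width: 1.001
gripper_force: 0.0
```

Run:
```python
from rig import bot, optics
from h import *
s=bot.read_state(); print(s['time'],s['tool_pos'],s['joints'].round(3) if hasattr(s['joints'],'round') else s['joints'])
c=optics.capture('wrist'); np.savez('pics/w2.npz',s=s,**c); cv2.imwrite('pics/w2.png',c['color'][:,:,::-1])
```

```text
2.7833 [0.46082786 0.35880396 0.25853463] [ 0.582  0.377  1.512 -0.     1.254 -0.114]
```

View pics/w2.png

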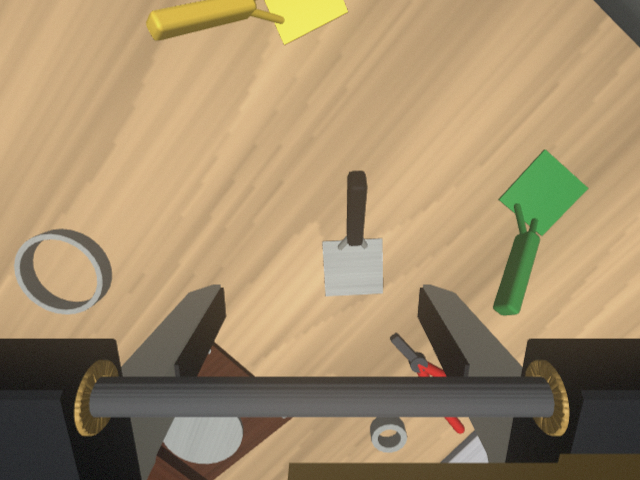

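The wrist view shows the blade at cols 323–383, rows 238–297, with its nose down and the black handle at (356,208). The yellow and green decoys are well clear.

Run:
```python
from h import *
from plan import *
c=load('w2'); s=c['s'].item(); hsv=cv2.cvtColor(c['color'],cv2.COLOR_RGB2HSV)
g=((hsv[...,1]<60)&(hsv[...,2]>90)).astype(np.uint8)*255; g[:,:305]=0;g[:,400:]=0;g[:243]=0;g[305:]=0
ct=max(cv2.findContours(g,0,cv2.CHAIN_APPROX_NONE)[0],key=cv2.contourArea)[:,0]; print(ct.min(0),ct.max(0))
def line(p): l=cv2.fitLine(np.float32(p),cv2.DIST_HUBER,0,.0005,.0005).ravel(); return l[2:],l[:2]
def ang(d): return round(float(np.degrees(np.arctan2(d[1],d[0]))),2)
W=plane(c,ct,.003,s)[:,:2]; u,v=ct.T
F=line(W[(v>ct[:,1].max()-4)&(u>330)&(u<377)]); L=line(W[(u<335)&(v>248)&(v<290)]); Rr=line(W[(u>372)&(v>248)&(v<290)])
for n,x in zip('FLR',(F,L,Rr)): print(n,x[0].round(4),ang(x[1]))
mid=(L[0]+Rr[0])/2; 
b=hsv[...,2]<75; b[:,:340]=0;b[:,372:]=0;b[:165]=0;b[246:]=0
q=cloud(c,s)[b]; q=q[(q[:,2]>.02)&(q[:,2]<.13)]; print('handle',len(q),q.mean(0).round(4),q.min(0).round(3),q.max(0).round(3))
l=line(q[:,:2]); print('handle yaw',ang(l[1]))
# sx: average of L and R
d=L[1]*np.sign(L[1]@[1,-1])+Rr[1]*np.sign(Rr[1]@[1,-1]); yaw=ang(d); a=np.radians(yaw)
sx=np.array([np.cos(a),np.sin(a)]); sy=np.array([-sx[1],sx[0]])
blade=sx*(F[0]@sx-.035)+sy*((L[0]@sy+Rr[0]@sy)/2); grip=blade-.084*sx
print('yaw',yaw,'width',(L[0]-Rr[0])@sy,'blade',blade,'grip',grip,'handle lat',q[:,:2].mean(0)@sy-blade@sy)
R1=toolR(yaw); plan(s['tool_pos'],s['eef_rot'],[*grip,.13],R1); plan([*grip,.13],R1,[*grip,.068-.0188],R1)
```

```text
[322 243] [382 296]
F [0.565  0.2913] 43.25
L [0.5156 0.296 ] -46.91
R [0.57   0.3385] -47.51
handle 899 [0.4799 0.3824 0.0835] [0.454 0.346 0.047] [0.515 0.412 0.106]
handle yaw -47.48
yaw -47.21 width -0.06879045393177043 blade [0.54220249 0.31789613] grip [0.48514018 0.3795394 ] handle lat -0.0019087176340113476
4 rows slide [-0.0001, 0.008, 0.0321] rot [-0.02, 0.0, -0.73]
3 rows slide [0.0, 0.0, 0.0269] rot [0.0, 0.0, 0.0]
```

>>> {"op": "drive_tool", "data": {
  "force": 60,
  "increments": [
    {"hand": 100,"slide": [0,0.0078,0.032],"rotation": [0,0,-0.7]},
    {"hand": 100,"slide": [0,0.0078,0.032],"rotation": [0,0,-0.7]},
    {"hand": 100,"slide": [0,0.0078,0.032],"rotation": [0,0,-0.7]},
    {"hand": 100,"slide": [0,0.0078,0.032],"rotation": [0,0,-0.7]},
    {"hand": 100,"slide": [0,0,0.026],"rotation": [0,0,0]},
    {"hand": 100,"slide": [0,0,0.026],"rotation": [0,0,0]},
    {"hand": 100,"slide": [0,0,0.02],"rotation": [0,0,0]},
    {"hand": 100,"slide": [0,0,0.008],"rotation": [0,0,0]},
    {"hand": 30,"slide": [0,0,0],"rotation": [0,0,0]},
    {"hand": 30,"slide": [0,0,0],"rotation": [0,0,0]},
    {"hand": 30,"slide": [0,0,0],"rotation": [0,0,0]},
    {"hand": 30,"slide": [0,0,0],"rotation": [0,0,0]},
    {"hand": 0,"slide": [0,0,0],"rotation": [0,0,0]},
    {"hand": 0,"slide": [0,0,0],"rotation": [0,0,0]},
    {"hand": 0,"slide": [0,0,0],"rotation": [0,0,0]},
    {"hand": 0,"slide": [0,0,0],"rotation": [0,0,0]},
    {"hand": 0,"slide": [0,0,0],"rotation": [0,0,0]},
    {"hand": 0,"slide": [0,0,0],"rotation": [0,0,0]}
  ]
}}

```text
time: 4.33
tool_pos: [0.4844, 0.3796, 0.0515]
eef_rot: [[-0.678, 0.735, 0.0], [0.735, 0.678, -0.0], [-0.0, 0.0, -1.0]]
wrist_force: [-0.2, 0.0, 0.1]
grip_width: 0.332
gripper_force: 0.0
```

Run:
```python
from rig import bot
s=bot.read_state(); print({k:(v.round(4).tolist() if hasattr(v,'round') and hasattr(v,'tolist') else v) for k,v in s.items()})
```

```text
{'time': 4.3333, 'joints': [0.5891, 0.6712, 1.5934, -0.0, 0.8769, -0.1557], 'dq': [-0.0021, 0.0008, -0.0024, 0.0003, 0.0001, 0.0003], 'joint_efforts': [0.0036, -61.6927, -23.3003, 0.058, 0.0284, 0.0002], 'tool_pos': [0.4844, 0.3796, 0.0515], 'eef_rot': [[-0.6778, 0.7353, 0.0], [0.7353, 0.6778, -0.0], [-0.0, 0.0, -1.0]], 'wrist_force': [-0.1982, 0.0033, 0.0926], 'torque': [0.0134, -0.1038, -0.0154], 'gripper_force': 0.0, 'grip_width': 0.3322732776687105}
```

>>> {"op": "drive_tool", "data": {
  "increments": [
    {"hand": 0,"slide": [0,0,0.0023],"rotation": [0,0,0]},
    {"hand": 0,"slide": [0,0,0],"rotation": [0,0,0]},
    {"hand": 0,"slide": [0,0,0],"rotation": [0,0,0]},
    {"hand": 0,"slide": [0,0,0],"rotation": [0,0,0]},
    {"hand": 0,"slide": [0,0,0],"rotation": [0,0,0]},
    {"hand": 0,"slide": [0,0,0],"rotation": [0,0,0]},
    {"hand": 0,"slide": [0,0,0],"rotation": [0,0,0]},
    {"hand": 0,"slide": [0,0,0],"rotation": [0,0,0]}
  ]
}}

```text
time: 5.0
tool_pos: [0.4844, 0.3795, 0.0491]
eef_rot: [[-0.678, 0.735, -0.0], [0.735, 0.678, -0.0], [0.0, -0.0, -1.0]]
wrist_force: [0.2, 0.4, -2.2]
grip_width: 0.172
gripper_force: 59.9
```

Run:
```python
from rig import bot
from plan import *
s=bot.read_state(); print({k:(v.round(4).tolist() if hasattr(v,'round') and hasattr(v,'tolist') else v) for k,v in s.items()})
# jig pose
a=np.radians(-96.8); ex=np.array([np.cos(a),np.sin(a),0]); ey=np.array([-ex[1],ex[0],0]); O=np.array([.522,-.0489,0])
p0=s['tool_pos']; R0=s['eef_rot']; up=p0+[0,0,.10]
R1=toolR(-96.8); grip=O+ex*(-.069-.055-.05-.119)+ey*.0055; p1=np.array([*grip[:2],p0[2]+.10]); 
print(p1); plan(up,R0,p1,R1)
```

```text
{'time': 5.0, 'joints': [0.589, 0.6747, 1.5942, 0.0001, 0.8728, -0.1557], 'dq': [0.0014, -0.0009, -0.0007, -0.0007, 0.0, 0.0014], 'joint_efforts': [-0.0005, -62.881, -23.7981, -0.0422, 0.0076, -0.0011], 'tool_pos': [0.4844, 0.3795, 0.0491], 'eef_rot': [[-0.6777, 0.7354, -0.0001], [0.7354, 0.6777, -0.0], [0.0001, -0.0001, -1.0]], 'wrist_force': [0.1961, 0.4064, -2.1678], 'torque': [0.1113, -0.0602, 0.0188], 'gripper_force': 59.92775022983551, 'grip_width': 0.17229286342130387}
[0.56215367 0.24138767 0.14907996]
9 rows slide [-0.018, 0.0027, -0.0] rot [-0.0, -0.0, 5.5]
```

>>> {"op": "drive_tool", "data": {
  "increments": [
    {"hand": 0,"slide": [0,0,-0.012],"rotation": [0,0,0]},
    {"hand": 0,"slide": [0,0,-0.028],"rotation": [0,0,0]},
    {"hand": 0,"slide": [0,0,-0.03],"rotation": [0,0,0]},
    {"hand": 0,"slide": [0,0,-0.03],"rotation": [0,0,0]},
    {"hand": 0,"slide": [-0.018,0.0027,0],"rotation": [0,0,5.5]},
    {"hand": 0,"slide": [-0.018,0.0027,0],"rotation": [0,0,5.5]},
    {"hand": 0,"slide": [-0.018,0.0027,0],"rotation": [0,0,5.5]},
    {"hand": 0,"slide": [-0.018,0.0027,0],"rotation": [0,0,5.5]},
    {"hand": 0,"slide": [-0.018,0.0027,0],"rotation": [0,0,5.5]},
    {"hand": 0,"slide": [-0.018,0.0027,0],"rotation": [0,0,5.5]},
    {"hand": 0,"slide": [-0.018,0.0027,0],"rotation": [0,0,5.5]},
    {"hand": 0,"slide": [-0.018,0.0027,0],"rotation": [0,0,5.5]},
    {"hand": 0,"slide": [-0.018,0.0027,0],"rotation": [0,0,5.5]},
    {"hand": 0,"slide": [0,0,0],"rotation": [0,0,0]},
    {"hand": 0,"slide": [0,0,0],"rotation": [0,0,0]},
    {"hand": 0,"slide": [0,0,0],"rotation": [0,0,0]}
  ]
}}

```text
time: 6.33
tool_pos: [0.5619, 0.2415, 0.1498]
eef_rot: [[0.117, 0.993, 0.001], [0.993, -0.117, 0.001], [0.001, 0.001, -1.0]]
wrist_force: [-0.6, 0.3, -1.9]
grip_width: 0.165
gripper_force: 59.9
```

```bash
cat > jig.py <<'E'
import numpy as np
a=np.radians(-96.8); ex=np.array([np.cos(a),np.sin(a),0]); ey=np.array([-ex[1],ex[0],0]); O=np.array([.522,-.0489,0]); ez=np.array([0,0,1.])
def J(p): p=np.atleast_2d(p)-O; return np.c_[p@ex,p@ey,p[:,2]]
def snap(*names,pre=''):
    from rig import bot, optics
    import cv2
    out=[]
    for n in names:
        s=bot.read_state(); c=optics.capture(n); np.savez(f'pics/{pre}{n}.npz',s=s,**c); cv2.imwrite(f'pics/{pre}{n}.png',c['color'][:,:,::-1]); out.append((c,s))
    return out
def show():
    from rig import bot
    s=bot.read_state(); R=np.array(s['eef_rot']); print('t',round(s['time'],2),'J',(J(s['tool_pos'])[0]*1000).round(1),'yaw',round(np.degrees(np.arctan2(-R[1,0],-R[0,0])),2),'tilt',round(np.degrees(np.arctan2(-R[:,2]@ex,-R[2,2])),2),'F',np.round([s['wrist_force']@ex,s['wrist_force']@ey,s['wrist_force'][2]],1),'q',np.round(s['joints'],2),'grip',round(s['gripper_force'],1)); return s
E
python3 - <<'E'
from jig import *
from h import *
show(); snap('side','wrist','scene',pre='a_')
c=load('a_side'); cv2.imwrite('pics/a_sidecrop.png',cv2.resize(c['color'][150:350,200:460,::-1],None,fx=3,fy=3)[:600,:780])
E
```

```text
t 6.33 J [-293.1    5.3  149.8] yaw -96.71 tilt 0.03 F [-0.2 -0.6 -1.9] q [0.33 0.53 1.55 0.   1.06 0.45] grip 59.9
```

View pics/a_sidecrop.png

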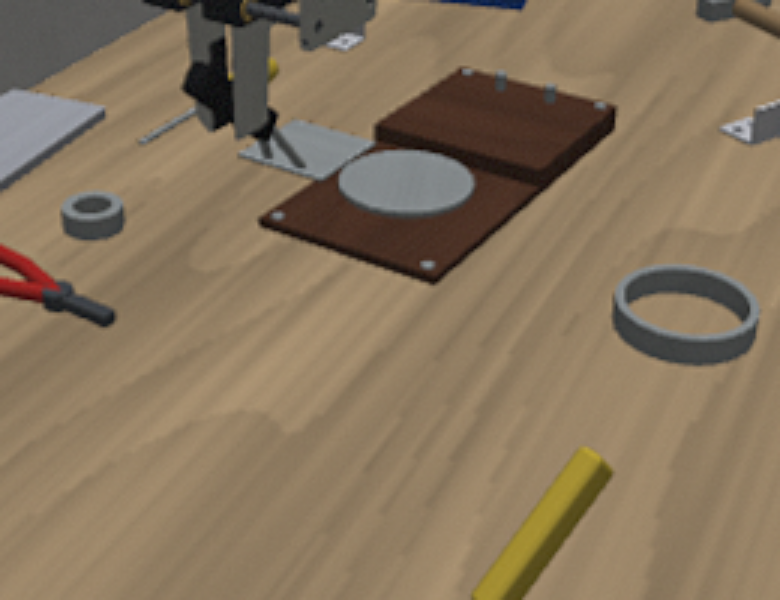

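The side crop shows the spatula held, its blade at crop (305,150) in the air short of the cover at (405,183). Next I check the blade's tilt and nose position by depth and edges.

Run:
```python
from jig import *
from h import *
for n in ('wrist','scene','side'):
    c=load('a_'+n); s=c['s'].item() if n=='wrist' else None
    P=cloud(c,s); Q=J(P.reshape(-1,3)).reshape(P.shape); hsv=cv2.cvtColor(c['color'],cv2.COLOR_RGB2HSV)
    m=(hsv[...,1]<60)&(hsv[...,2]>80)&(Q[...,2]>.08)&(Q[...,2]<.125)&(Q[...,0]>-.25)&(Q[...,0]<-.165)&(abs(Q[...,1]-.005)<.045)
    k=cv2.erode(m.astype(np.uint8),np.ones((3,3)))>0
    q=Q[k]; q=q[(q[:,0]>-.235)]
    A=np.c_[q[:,:2]-[-.21,.005],np.ones(len(q))]; f=np.linalg.lstsq(A,q[:,2],rcond=None)[0]
    print(n,len(q),'slopes deg',np.degrees(f[:2]).round(2),'z@centre',f[2].round(4),'std',(q[:,2]-A@f).std().round(4))
    ct=max(cv2.findContours(m.astype(np.uint8),0,cv2.CHAIN_APPROX_NONE)[0],key=cv2.contourArea)[:,0]
    W=J(plane(c,ct,.103,s))[:,:2]*1000; print(' x',W[:,0].min().round(1),W[:,0].max().round(1),'y',W[:,1].min().round(1),W[:,1].max().round(1))
    nose=W[(W[:,0]>W[:,0].max()-5)]; l=cv2.fitLine(np.float32(nose),cv2.DIST_HUBER,0,.01,.01).ravel(); print(' nose x',nose[:,0].mean().round(1),'ang',np.degrees(np.arctan(l[0]/l[1])).round(2))
```

```text
wrist 635 slopes deg [-0.24 -0.01] z@centre 0.1037 std 0.0006
 x -182.4 -173.0 y -15.2 25.5
 nose x -173.4 ang -0.04
scene 837 slopes deg [-0.18  0.1 ] z@centre 0.1055 std 0.0014
 x -249.5 -173.5 y -31.3 40.1
 nose x -174.3 ang -1.5
side 240 slopes deg [-0.16 -0.24] z@centre 0.105 std 0.0008
 x -242.2 -168.3 y -29.2 42.8
 nose x -170.3 ang 0.2
```

>>> {"op": "drive_tool", "data": {
  "increments": [
    {"hand": 0,"slide": [0,0,0.028],"rotation": [0,0,0]},
    {"hand": 0,"slide": [0,0,0.03],"rotation": [0,0,0]},
    {"hand": 0,"slide": [0,0,0.02],"rotation": [0,0,0]},
    {"hand": 0,"slide": [0,0,0.01],"rotation": [0,0,0]},
    {"hand": 0,"slide": [0,0,0.003],"rotation": [0,0,0]},
    {"hand": 0,"slide": [-0.004,0,0],"rotation": [0,0,0]},
    {"hand": 0,"slide": [-0.01,0,0],"rotation": [0,0,0]},
    {"hand": 0,"slide": [-0.01,0,0],"rotation": [0,0,0]},
    {"hand": 0,"slide": [-0.01,0,0],"rotation": [0,0,0]},
    {"hand": 0,"slide": [-0.004,0,0],"rotation": [0,0,0]},
    {"hand": 0,"slide": [0,0,0],"rotation": [0,0,0]},
    {"hand": 0,"slide": [0,0,0],"rotation": [0,0,0]}
  ]
}}

```text
time: 7.48
tool_pos: [0.5576, 0.2028, 0.0586]
eef_rot: [[0.12, 0.993, 0.001], [0.993, -0.12, 0.0], [0.0, 0.001, -1.0]]
wrist_force: [0.9, 0.1, -1.6]
grip_width: 0.169
gripper_force: 59.9
```

```bash
python3 -c "
from jig import *
show(); snap('side',pre='b_')
import cv2; im=cv2.imread('pics/b_side.png'); cv2.imwrite('pics/b_crop.png',cv2.resize(im[170:250,270:400],(780,480),interpolation=cv2.INTER_CUBIC))"
```

```text
t 7.48 J [-254.2    5.6   58.6] yaw -96.88 tilt 0.02 F [-0.2  0.8 -1.6] q [0.27 0.63 1.65 0.   0.86 0.39] grip 59.9
```

View pics/b_crop.png

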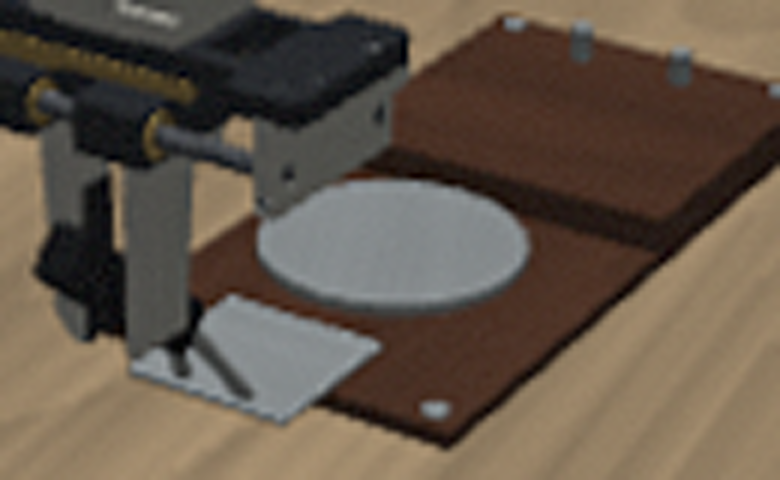

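The crop shows the blade level, just over the bay, about 10 mm short of the cover's rim at crop (330,290) and on line with it.

>>> {"op": "drive_tool", "data": {
  "increments": [
    {"hand": 0,"slide": [-0.005,0,0],"rotation": [0,0,0]},
    {"hand": 0,"slide": [-0.005,0,0],"rotation": [0,0,0]},
    {"hand": 0,"slide": [-0.005,0,0],"rotation": [0,0,0]},
    {"hand": 0,"slide": [-0.005,0,0],"rotation": [0,0,0]},
    {"hand": 0,"slide": [-0.005,0,0],"rotation": [0,0,0]},
    {"hand": 0,"slide": [-0.005,0,0],"rotation": [0,0,0]},
    {"hand": 0,"slide": [-0.005,0,0],"rotation": [0,0,0]},
    {"hand": 0,"slide": [-0.005,0,0],"rotation": [0,0,0]},
    {"hand": 0,"slide": [-0.005,0,0],"rotation": [0,0,0]},
    {"hand": 0,"slide": [-0.003,0,0],"rotation": [0,0,0]},
    {"hand": 0,"slide": [-0.002,0,0],"rotation": [0,0,0]},
    {"hand": 0,"slide": [-0.002,0,0],"rotation": [0,0,0]},
    {"hand": 0,"slide": [-0.002,0,0],"rotation": [0,0,0]},
    {"hand": 0,"slide": [-0.002,0,0],"rotation": [0,0,0]},
    {"hand": 0,"slide": [-0.002,0,0],"rotation": [0,0,0]},
    {"hand": 0,"slide": [-0.002,0,0],"rotation": [0,0,0]},
    {"hand": 0,"slide": [0,0,0],"rotation": [0,0,0]},
    {"hand": 0,"slide": [0,0,0],"rotation": [0,0,0]}
  ]
}}

```text
time: 9.03
tool_pos: [0.5501, 0.1434, 0.0581]
eef_rot: [[0.119, 0.993, -0.0], [0.993, -0.119, -0.0], [-0.0, -0.0, -1.0]]
wrist_force: [0.7, 1.0, -1.3]
grip_width: 0.164
gripper_force: 59.9
```

```bash
cat > cov.py <<'E'
from jig import *; from h import *
def cover(z,pre,lo=-.15,hi=.13,n='wrist'):
    c,s=snap(n,pre=pre)[0]; s=s if n=='wrist' else None; hsv=cv2.cvtColor(c['color'],cv2.COLOR_RGB2HSV); P=cloud(c,s); Q=J(P.reshape(-1,3)).reshape(P.shape)
    g=((hsv[...,1]<60)&(hsv[...,2]>90)&(abs(Q[...,2]-z)<.006)&(Q[...,0]>lo)&(Q[...,0]<hi)&(abs(Q[...,1])<.075)).astype(np.uint8)
    g=cv2.morphologyEx(g,cv2.MORPH_OPEN,np.ones((3,3),np.uint8))
    ct=max(cv2.findContours(g,0,cv2.CHAIN_APPROX_NONE)[0],key=cv2.contourArea)[:,0]
    W=J(plane(c,ct,z,s))[:,:2]*1000; e=cv2.fitEllipse(np.float32(W)); print(n,'cover J',np.round(e[0],1),'axes',np.round(e[1],1),'x',W[:,0].min().round(1),W[:,0].max().round(1),'y',W[:,1].min().round(1),W[:,1].max().round(1))
E
python3 -c "
from cov import *
show(); cover(.02,'c_')
cover(.02,'c_',n='scene')"
```

```text
t 9.03 J [-194.3    5.2   58.1] yaw -96.84 tilt -0.01 F [-1.1  0.6 -1.3] q [ 0.17  0.59  1.72 -0.    0.83  0.29] grip 59.9
wrist cover J [-72.    4.8] axes [42.8 49.2] x -91.1 -54.1 y -16.8 26.4
scene cover J [-60.6   5.4] axes [107.8 108.9] x -115.6 -5.5 y -49.9 60.7
```

>>> {"op": "drive_tool", "data": {
  "increments": [
    {"hand": 0,"slide": [-0.001,0,0],"rotation": [0,0,0]},
    {"hand": 0,"slide": [-0.001,0,0],"rotation": [0,0,0]},
    {"hand": 0,"slide": [-0.001,0,0],"rotation": [0,0,0]},
    {"hand": 0,"slide": [-0.001,0,0],"rotation": [0,0,0]},
    {"hand": 0,"slide": [-0.0005,0,0],"rotation": [0,0,0]},
    {"hand": 0,"slide": [-0.0005,0,0],"rotation": [0,0,0]},
    {"hand": 0,"slide": [-0.0005,0,0],"rotation": [0,0,0]},
    {"hand": 0,"slide": [0,0,0],"rotation": [0,0,0]},
    {"hand": 0,"slide": [0,0,0],"rotation": [0,0,0]}
  ]
}}

```text
time: 9.88
tool_pos: [0.5497, 0.1383, 0.0583]
eef_rot: [[0.119, 0.993, 0.0], [0.993, -0.119, 0.0], [0.0, 0.0, -1.0]]
wrist_force: [0.3, 3.0, -0.9]
grip_width: 0.171
gripper_force: 59.9
```

```bash
python3 -c "
from cov import *
show(); cover(.02,'d_',n='scene')"
```

```text
t 9.88 J [-189.2    5.3   58.3] yaw -96.84 tilt 0.02 F [-3.  -0.1 -0.9] q [0.16 0.59 1.73 0.   0.82 0.28] grip 59.9
scene cover J [-56.3   5.5] axes [107.5 109.1] x -111.6 -1.3 y -49.8 60.4
```

>>> {"op": "drive_tool", "data": {
  "increments": [
    {"hand": 0,"slide": [-0.0005,0,0],"rotation": [0,0,0]},
    {"hand": 0,"slide": [0,0,0],"rotation": [0,0,0]},
    {"hand": 0,"slide": [-0.0005,0,0],"rotation": [0,0,0]},
    {"hand": 0,"slide": [0,0,0],"rotation": [0,0,0]},
    {"hand": 0,"slide": [0,0,0],"rotation": [0,0,0]}
  ]
}}

```text
time: 10.35
tool_pos: [0.5498, 0.1379, 0.0585]
eef_rot: [[0.119, 0.993, 0.001], [0.993, -0.119, 0.001], [0.001, 0.001, -1.0]]
wrist_force: [0.7, 7.9, 0.7]
grip_width: 0.169
gripper_force: 59.9
```

```bash
python3 -c "
from cov import *
show(); cover(.02,'e_',n='scene')"
```

```text
t 10.35 J [-188.8    5.5   58.5] yaw -96.85 tilt 0.08 F [-8.  -0.2  0.7] q [0.16 0.59 1.73 0.   0.82 0.28] grip 59.9
scene cover J [-56.    5.3] axes [108.8 109.6] x -111.0 -1.3 y -49.9 60.6
```

Snug against the step at 8 N. Next I work out the flip rows: the cover pivots in the bay-step corner, then over the step edge.

```bash
cat > flip.py <<'E'
import numpy as np
def tcp(th,d=1.0,x0=-.2,gap=0.0):
    t=np.radians(th); u=np.array([np.cos(t),-np.sin(t)]); w=np.array([np.sin(t),np.cos(t)])
    if th<8.32: B=np.array([-6*np.sin(t),8-41*np.sin(t)+6*np.cos(t)])
    elif th<=90: B=np.array([-6*np.sin(t),8.])
    else: B=np.array([0,24.])+16*u-6*w
    return B-(69+d)*u-(3+gap)*w-119.6*u+49.1*w+[x0,0]
def rows(start,th0,ths,d=1.0):
    p=np.array(start,float); a=th0
    for th in ths:
        q=tcp(th,d); t=np.radians(a); u=np.array([np.cos(t),-np.sin(t)]); w=np.array([np.sin(t),np.cos(t)])
        s=np.round([-(q-p)@u/1000,-(q-p)@w/1000],4); dr=th-a
        print(th,'slide',[s[0],0,s[1]],'rot',round(dr,2),'tcp',q.round(1)); p=p+(-s[0]*u-s[1]*w)*1000; a=th
E
python3 -c "
from flip import *
rows((-187.8,58.5),0,[0,2,4,6,8,12,16,20,24,28,32,36,40,44,48])
rows(tcp(48),48,[52,56,60,64,68,72,76,80,84,87,90,92,94,96,98,100,102])"
```

```text
0 slide [np.float64(0.002), 0, np.float64(-0.0016)] rot 0 tcp [-189.8   60.1]
2 slide [np.float64(-0.0015), 0, np.float64(-0.0052)] rot 2 tcp [-188.3   65.3]
4 slide [np.float64(-0.0016), 0, np.float64(-0.0051)] rot 2 tcp [-186.5   70.3]
6 slide [np.float64(-0.0016), 0, np.float64(-0.0051)] rot 2 tcp [-184.6   75.3]
8 slide [np.float64(-0.0017), 0, np.float64(-0.0052)] rot 2 tcp [-182.4   80.3]
12 slide [np.float64(-0.0033), 0, np.float64(-0.0128)] rot 4 tcp [-177.3   92.5]
16 slide [np.float64(-0.0033), 0, np.float64(-0.013)] rot 4 tcp [-171.4  104.6]
20 slide [np.float64(-0.0032), 0, np.float64(-0.013)] rot 4 tcp [-164.7  116.2]
24 slide [np.float64(-0.0034), 0, np.float64(-0.013)] rot 4 tcp [-157.1  127.2]
28 slide [np.float64(-0.0033), 0, np.float64(-0.013)] rot 4 tcp [-148.8  137.7]
32 slide [np.float64(-0.0034), 0, np.float64(-0.0129)] rot 4 tcp [-139.7  147.6]
36 slide [np.float64(-0.0033), 0, np.float64(-0.0129)] rot 4 tcp [-130.   156.7]
40 slide [np.float64(-0.0034), 0, np.float64(-0.0129)] rot 4 tcp [-119.7  165.2]
44 slide [np.float64(-0.0035), 0, np.float64(-0.013)] rot 
[... 735 characters left out ...]
e [np.float64(-0.0036), 0, np.float64(-0.013)] rot 4 tcp [ 19.9 201.4]
87 slide [np.float64(-0.0027), 0, np.float64(-0.0099)] rot 3 tcp [ 29.9 199.8]
90 slide [np.float64(-0.0027), 0, np.float64(-0.0098)] rot 3 tcp [ 39.9 197.6]
92 slide [np.float64(-0.0015), 0, np.float64(-0.0061)] rot 2 tcp [ 45.9 196.1]
94 slide [np.float64(-0.0015), 0, np.float64(-0.006)] rot 2 tcp [ 51.9 194.4]
96 slide [np.float64(-0.0015), 0, np.float64(-0.006)] rot 2 tcp [ 57.8 192.5]
98 slide [np.float64(-0.0015), 0, np.float64(-0.0061)] rot 2 tcp [ 63.7 190.3]
100 slide [np.float64(-0.0015), 0, np.float64(-0.006)] rot 2 tcp [ 69.4 188. ]
102 slide [np.float64(-0.0015), 0, np.float64(-0.006)] rot 2 tcp [ 75.1 185.5]
```

>>> {"op": "drive_tool", "data": {
  "increments": [
    {"hand": 0,"slide": [0.002,0,-0.0016],"rotation": [0,0,0]},
    {"hand": 0,"slide": [-0.0015,0,-0.0052],"rotation": [0,2,0]},
    {"hand": 0,"slide": [-0.0016,0,-0.0051],"rotation": [0,2,0]},
    {"hand": 0,"slide": [-0.0016,0,-0.0051],"rotation": [0,2,0]},
    {"hand": 0,"slide": [-0.0017,0,-0.0052],"rotation": [0,2,0]},
    {"hand": 0,"slide": [-0.0033,0,-0.0128],"rotation": [0,4,0]},
    {"hand": 0,"slide": [-0.0033,0,-0.013],"rotation": [0,4,0]},
    {"hand": 0,"slide": [-0.0032,0,-0.013],"rotation": [0,4,0]},
    {"hand": 0,"slide": [-0.0034,0,-0.013],"rotation": [0,4,0]},
    {"hand": 0,"slide": [0,0,0],"rotation": [0,0,0]},
    {"hand": 0,"slide": [0,0,0],"rotation": [0,0,0]}
  ]
}}

```text
time: 11.32
tool_pos: [0.5458, 0.1058, 0.1268]
eef_rot: [[0.111, 0.993, 0.049], [0.907, -0.121, 0.403], [0.406, -0.0, -0.914]]
wrist_force: [0.4, 1.8, -3.6]
grip_width: 0.172
gripper_force: 59.9
```

```bash
python3 -c "
from cov import *
show(); c,s=snap('side',pre='f_')[0]; snap('scene',pre='f_')
im=c['color'][:,:,::-1]; cv2.imwrite('pics/f_crop.png',cv2.resize(im[130:250,250:420],(765,540),interpolation=cv2.INTER_CUBIC))"
```

```text
t 11.32 J [-156.4    5.3  126.8] yaw -96.95 tilt 23.92 F [-1.8  0.2 -3.6] q [-0.1   0.47  1.8   0.53  0.93 -0.31] grip 59.9
```

View pics/f_crop.png

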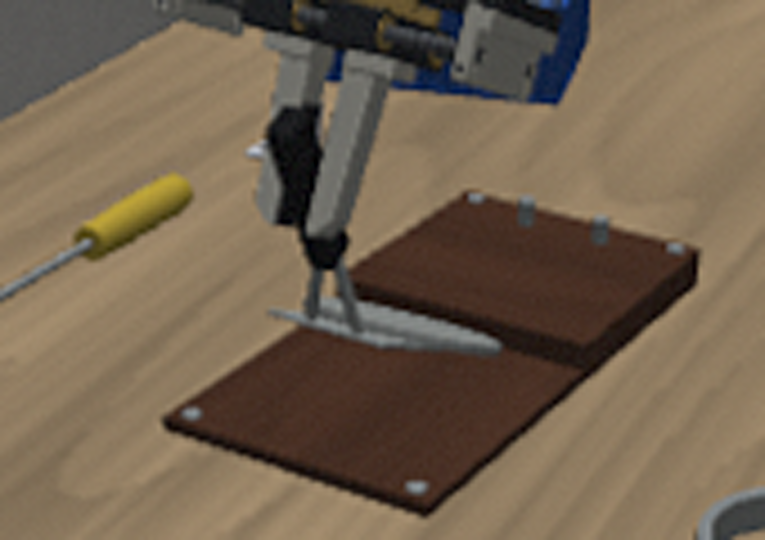

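The crop shows the cover tilted on the blade with its front rim in the step corner at about (500,345), as planned. I'll continue to 72°.

>>> {"op": "drive_tool", "data": {
  "increments": [
    {"hand": 0,"slide": [-0.0033,0,-0.013],"rotation": [0,4,0]},
    {"hand": 0,"slide": [-0.0034,0,-0.0129],"rotation": [0,4,0]},
    {"hand": 0,"slide": [-0.0033,0,-0.0129],"rotation": [0,4,0]},
    {"hand": 0,"slide": [-0.0034,0,-0.0129],"rotation": [0,4,0]},
    {"hand": 0,"slide": [-0.0035,0,-0.013],"rotation": [0,4,0]},
    {"hand": 0,"slide": [-0.0035,0,-0.0129],"rotation": [0,4,0]},
    {"hand": 0,"slide": [-0.0035,0,-0.0129],"rotation": [0,4,0]},
    {"hand": 0,"slide": [-0.0035,0,-0.0129],"rotation": [0,4,0]},
    {"hand": 0,"slide": [-0.0036,0,-0.013],"rotation": [0,4,0]},
    {"hand": 0,"slide": [-0.0036,0,-0.0129],"rotation": [0,4,0]},
    {"hand": 0,"slide": [-0.0036,0,-0.013],"rotation": [0,4,0]},
    {"hand": 0,"slide": [-0.0036,0,-0.0129],"rotation": [0,4,0]},
    {"hand": 0,"slide": [0,0,0],"rotation": [0,0,0]},
    {"hand": 0,"slide": [0,0,0],"rotation": [0,0,0]}
  ]
}}

```text
time: 12.58
tool_pos: [0.5295, -0.0284, 0.2012]
eef_rot: [[0.039, 0.993, 0.111], [0.308, -0.118, 0.944], [0.951, -0.003, -0.31]]
wrist_force: [-0.2, 0.9, 1.1]
grip_width: 0.168
gripper_force: 59.9
```

```bash
python3 -c "
from cov import *
show(); c,s=snap('side',pre='g_')[0]; c2,_=snap('scene',pre='g_')[0]
a=cv2.resize(c['color'][100:250,250:420,::-1],(510,450),interpolation=cv2.INTER_CUBIC); 
cv2.imwrite('pics/g_crop.png',a)"
```

```text
t 12.58 J [-21.3   5.  201.2] yaw -97.25 tilt 71.92 F [-0.9 -0.3  1.1] q [-0.61  0.68  1.71  1.    1.65 -0.92] grip 59.9
```

View pics/g_crop.png

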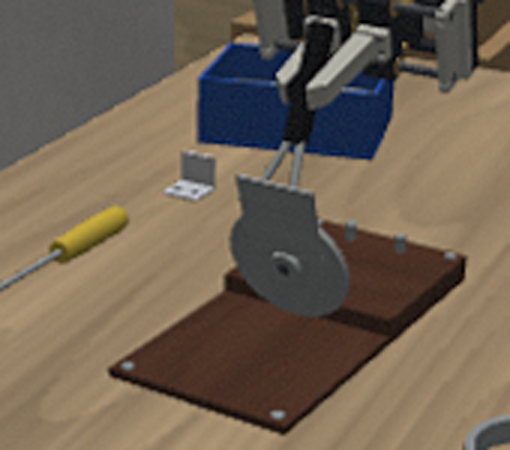

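The crop shows the cover standing at about 72° on the blade, boss facing back at (287,265), rim in the corner. Now over the top, slowly.

>>> {"op": "drive_tool", "data": {
  "increments": [
    {"hand": 0,"slide": [-0.0036,0,-0.013],"rotation": [0,4,0]},
    {"hand": 0,"slide": [-0.0037,0,-0.0131],"rotation": [0,4,0]},
    {"hand": 0,"slide": [-0.0036,0,-0.013],"rotation": [0,4,0]},
    {"hand": 0,"slide": [-0.0027,0,-0.0099],"rotation": [0,3,0]},
    {"hand": 0,"slide": [-0.0027,0,-0.0098],"rotation": [0,3,0]},
    {"hand": 0,"slide": [-0.0015,0,-0.0061],"rotation": [0,2,0]},
    {"hand": 0,"slide": [-0.0008,0,-0.003],"rotation": [0,1,0]},
    {"hand": 0,"slide": [-0.0007,0,-0.003],"rotation": [0,1,0]},
    {"hand": 0,"slide": [-0.0008,0,-0.003],"rotation": [0,1,0]},
    {"hand": 0,"slide": [-0.0007,0,-0.003],"rotation": [0,1,0]},
    {"hand": 0,"slide": [-0.0008,0,-0.003],"rotation": [0,1,0]},
    {"hand": 0,"slide": [-0.0007,0,-0.003],"rotation": [0,1,0]},
    {"hand": 0,"slide": [0,0,0],"rotation": [0,0,0]},
    {"hand": 0,"slide": [0,0,0],"rotation": [0,0,0]},
    {"hand": 0,"slide": [0,0,0],"rotation": [0,0,0]},
    {"hand": 0,"slide": [0,0,0],"rotation": [0,0,0]}
  ]
}}

```text
time: 14.02
tool_pos: [0.5196, -0.1124, 0.1899]
eef_rot: [[-0.017, 0.993, 0.118], [-0.138, -0.119, 0.983], [0.99, 0.0, 0.139]]
wrist_force: [0.1, 0.8, -2.6]
grip_width: 0.173
gripper_force: 59.9
```

```bash
python3 -c "
from cov import *
show(); c,s=snap('side',pre='h_')[0]; c2,_=snap('scene',pre='h_')[0]
a=cv2.resize(c['color'][100:250,250:420,::-1],(453,400),interpolation=cv2.INTER_CUBIC); b=cv2.resize(c2['color'][230:350,90:194,::-1],(347,400),interpolation=cv2.INTER_CUBIC)
cv2.imwrite('pics/h_crop.png',np.hstack([a,b]))"
```

```text
t 14.02 J [ 63.4   5.1 189.9] yaw 83.08 tilt 97.96 F [-0.8  0.  -2.6] q [-0.74  0.97  1.56  1.11  2.03 -1.03] grip 59.9
```

View pics/h_crop.png

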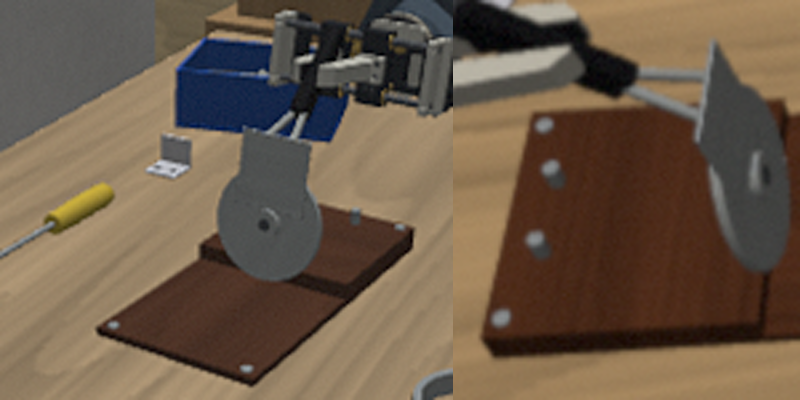

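Cover stands against the blade, near vertical, still not over. I continue slowly.

>>> {"op": "drive_tool", "data": {
  "increments": [
    {"hand": 0,"slide": [-0.0008,0,-0.003],"rotation": [0,1,0]},
    {"hand": 0,"slide": [-0.0007,0,-0.003],"rotation": [0,1,0]},
    {"hand": 0,"slide": [-0.0008,0,-0.003],"rotation": [0,1,0]},
    {"hand": 0,"slide": [-0.0007,0,-0.003],"rotation": [0,1,0]},
    {"hand": 0,"slide": [-0.0008,0,-0.003],"rotation": [0,1,0]},
    {"hand": 0,"slide": [-0.0007,0,-0.003],"rotation": [0,1,0]},
    {"hand": 0,"slide": [-0.0008,0,-0.003],"rotation": [0,1,0]},
    {"hand": 0,"slide": [-0.0007,0,-0.003],"rotation": [0,1,0]},
    {"hand": 0,"slide": [0,0,0],"rotation": [0,0,0]},
    {"hand": 0,"slide": [0,0,0],"rotation": [0,0,0]},
    {"hand": 0,"slide": [0,0,0],"rotation": [0,0,0]},
    {"hand": 0,"slide": [0,0,0],"rotation": [0,0,0]}
  ]
}}

```text
time: 15.12
tool_pos: [0.5169, -0.1346, 0.1794]
eef_rot: [[-0.033, 0.993, 0.114], [-0.273, -0.119, 0.955], [0.961, 0.0, 0.275]]
wrist_force: [0.3, -0.4, -2.3]
grip_width: 0.172
gripper_force: 59.9
```

```bash
python3 -c "
from cov import *
show(); c,s=snap('side',pre='i_')[0]; c2,_=snap('scene',pre='i_')[0]
a=cv2.resize(c['color'][100:250,250:420,::-1],(453,400),interpolation=cv2.INTER_CUBIC); b=cv2.resize(c2['color'][230:350,90:194,::-1],(347,400),interpolation=cv2.INTER_CUBIC)
cv2.imwrite('pics/i_crop.png',np.hstack([a,b]))
for n,c in (('scene',c2),('side',c)):
  P=cloud(c); Q=J(P.reshape(-1,3)).reshape(P.shape); hsv=cv2.cvtColor(c['color'],cv2.COLOR_RGB2HSV)
  m=(hsv[...,1]<60)&(hsv[...,2]>50)&(abs(Q[...,1])<.065)&(Q[...,0]>-.05)&(Q[...,0]<.11)&(Q[...,2]>.027)
  q=Q[m]; print(n,len(q),np.percentile(q,[5,25,50,75,95],axis=0).round(3).tolist())
"
```

```text
t 15.12 J [ 85.7   5.1 179.4] yaw 83.11 tilt 105.98 F [ 0.3  0.4 -2.3] q [-0.76  1.07  1.51  1.15  2.14 -1.04] grip 59.9
scene 2990 [[-0.015, -0.027, 0.03], [0.009, -0.005, 0.032], [0.022, 0.014, 0.034], [0.054, 0.029, 0.123], [0.097, 0.05, 0.185]]
side 1571 [[-0.014, -0.034, 0.03], [0.012, -0.015, 0.032], [0.02, 0.002, 0.09], [0.035, 0.021, 0.126], [0.09, 0.041, 0.178]]
```

```bash
python3 - <<'E'
from jig import *
from plan import *
from rig import bot
s=bot.read_state(); p0,R0=np.array(s['tool_pos']),np.array(s['eef_rot'])
def sim(p1,R1,n):
    r=Ro.from_matrix(R0.T@R1).as_rotvec(); A=sum(R0@Ro.from_rotvec(k*r/n).as_matrix() for k in range(n)); sl=np.linalg.solve(A,p1-p0)
    print(n,sl.round(4).tolist(),np.degrees(r/n).round(3).tolist()); p,R=p0.copy(),R0.copy()
    for k in range(n):
        p=p+R@sl; R=R@Ro.from_rotvec(r/n).as_matrix()
        if k%3==2:
            N=J(p+R@np.array([-.1196,0,.0491]))[0]*1000; H=J(p+R@np.array([-.0496,0,.0491]))[0]*1000; print(k,'nose',N.round(),'blade rear',H.round(),'tcp',(J(p)[0]*1000).round())
p1=O+ex*-.185+ey*.0005+ez*.115
sim(p1,toolR(-96.8),27)
E
python3 -c "
from cov import *
cover(.030,'j_',n='scene',lo=-.04); cover(.030,'j_',n='side',lo=-.04)"
```

```text
27 [0.0044, -0.0002, 0.0111] [0.001, -3.925, 0.0]
2 nose [-2.  5. 84.] blade rear [  3.   5. 153.] tcp [ 56.   5. 199.]
5 nose [-10.   4.  88.] blade rear [-19.   4. 157.] tcp [ 23.   4. 213.]
8 nose [-19.   4.  90.] blade rear [-42.   4. 156.] tcp [-12.   4. 219.]
11 nose [-28.   3.  90.] blade rear [-65.   3. 150.] tcp [-48.   3. 218.]
14 nose [-37.   3.  89.] blade rear [-85.   3. 140.] tcp [-83.   3. 210.]
17 nose [-46.   2.  85.] blade rear [-103.    2.  126.] tcp [-115.    2.  194.]
20 nose [-54.   2.  80.] blade rear [-118.    2.  108.] tcp [-144.    2.  173.]
23 nose [-60.   1.  74.] blade rear [-129.    1.   88.] tcp [-167.    1.  146.]
26 nose [-65.   1.  66.] blade rear [-135.    1.   66.] tcp [-185.    1.  115.]
scene cover J [26.6  8.9] axes [101.7 110.1] x -27.6 82.5 y -47.4 60.9
side cover J [29.  6.] axes [106.9 110.2] x -28.8 84.4 y -50.0 61.0
```

View pics/i_crop.png

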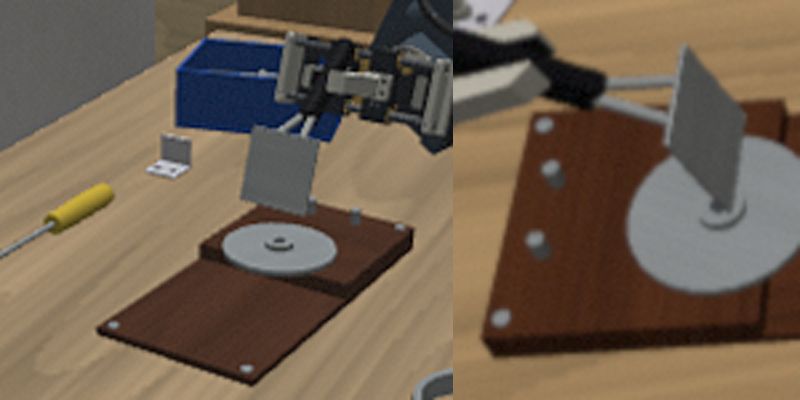

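The cover lies boss up on the deck, boss at crop (279,243), centre about x = 28, y = 6 mm. Time to draw the spatula back and level it.

>>> {"op": "drive_tool", "data": {
  "increments": [
    {"hand": 0,"slide": [0.0044,-0.0002,0.0111],"rotation": [0,-3.925,0]},
    {"hand": 0,"slide": [0.0044,-0.0002,0.0111],"rotation": [0,-3.925,0]},
    {"hand": 0,"slide": [0.0044,-0.0002,0.0111],"rotation": [0,-3.925,0]},
    {"hand": 0,"slide": [0.0044,-0.0002,0.0111],"rotation": [0,-3.925,0]},
    {"hand": 0,"slide": [0.0044,-0.0002,0.0111],"rotation": [0,-3.925,0]},
    {"hand": 0,"slide": [0.0044,-0.0002,0.0111],"rotation": [0,-3.925,0]},
    {"hand": 0,"slide": [0.0044,-0.0002,0.0111],"rotation": [0,-3.925,0]},
    {"hand": 0,"slide": [0.0044,-0.0002,0.0111],"rotation": [0,-3.925,0]},
    {"hand": 0,"slide": [0.0044,-0.0002,0.0111],"rotation": [0,-3.925,0]},
    {"hand": 0,"slide": [0.0044,-0.0002,0.0111],"rotation": [0,-3.925,0]},
    {"hand": 0,"slide": [0.0044,-0.0002,0.0111],"rotation": [0,-3.925,0]},
    {"hand": 0,"slide": [0.0044,-0.0002,0.0111],"rotation": [0,-3.925,0]},
    {"hand": 0,"slide": [0.0044,-0.0002,0.0111],"rotation": [0,-3.925,0]},
    {"hand": 0,"slide": [0.0044,-0.0002,0.0111],"rotation": [0,-3.925,0]}
  ]
}}

```text
time: 16.48
tool_pos: [0.5327, 0.0223, 0.2133]
eef_rot: [[0.075, 0.993, 0.093], [0.627, -0.119, 0.77], [0.776, 0.001, -0.631]]
wrist_force: [0.1, 0.0, -2.8]
grip_width: 0.166
gripper_force: 59.9
```

>>> {"op": "drive_tool", "data": {
  "increments": [
    {"hand": 0,"slide": [0.0044,-0.0002,0.0111],"rotation": [0,-3.925,0]},
    {"hand": 0,"slide": [0.0044,-0.0002,0.0111],"rotation": [0,-3.925,0]},
    {"hand": 0,"slide": [0.0044,-0.0002,0.0111],"rotation": [0,-3.925,0]},
    {"hand": 0,"slide": [0.0044,-0.0002,0.0111],"rotation": [0,-3.925,0]},
    {"hand": 0,"slide": [0.0044,-0.0002,0.0111],"rotation": [0,-3.925,0]},
    {"hand": 0,"slide": [0.0044,-0.0002,0.0111],"rotation": [0,-3.925,0]},
    {"hand": 0,"slide": [0.0044,-0.0002,0.0111],"rotation": [0,-3.925,0]},
    {"hand": 0,"slide": [0.0044,-0.0002,0.0111],"rotation": [0,-3.925,0]},
    {"hand": 0,"slide": [0.0044,-0.0002,0.0111],"rotation": [0,-3.925,0]},
    {"hand": 0,"slide": [0.0044,-0.0002,0.0111],"rotation": [0,-3.925,0]},
    {"hand": 0,"slide": [0.0044,-0.0002,0.0111],"rotation": [0,-3.925,0]},
    {"hand": 0,"slide": [0.0044,-0.0002,0.0111],"rotation": [0,-3.925,0]},
    {"hand": 0,"slide": [0.0044,-0.0002,0.0111],"rotation": [0,-3.925,0]},
    {"hand": 0,"slide": [0,0,0],"rotation": [0,0,0]},
    {"hand": 0,"slide": [0,0,0],"rotation": [0,0,0]}
  ]
}}

```text
time: 17.73
tool_pos: [0.543, 0.1357, 0.1143]
eef_rot: [[0.117, 0.993, -0.002], [0.993, -0.117, 0.002], [0.002, -0.002, -1.0]]
wrist_force: [0.6, 0.2, -2.1]
grip_width: 0.172
gripper_force: 59.9
```

Run:
```python
from cov import *
s=show(); cover(.030,'k_',n='scene',lo=-.04); cover(.03,'k_',n='side',lo=-.04)
z0=s['tool_pos'][2]-.0491+.003
for n in ('wrist','scene'):
    c,s=snap(n,pre='k_')[0]; s=s if n=='wrist' else None
    P=cloud(c,s); Q=J(P.reshape(-1,3)).reshape(P.shape); hsv=cv2.cvtColor(c['color'],cv2.COLOR_RGB2HSV)
    m=(hsv[...,1]<60)&(hsv[...,2]>80)&(abs(Q[...,2]-z0)<.012)&(Q[...,0]>-.15)&(Q[...,0]<-.05)&(abs(Q[...,1])<.045)
    k=cv2.erode(m.astype(np.uint8),np.ones((3,3)))>0; q=Q[k]; q=q[q[:,0]>-.125]
    A=np.c_[q[:,:2]-[-.10,0],np.ones(len(q))]; f=np.linalg.lstsq(A,q[:,2]-z0,rcond=None)[0]; print(n,len(q),np.degrees(f[:2]).round(2),'dz',f[2].round(4),'xmax',Q[m][:,0].max().round(4))
```

```text
t 17.73 J [-185.8   -1.   114.3] yaw -96.73 tilt 0.09 F [-0.3  0.5 -2.1] q [0.16 0.5  1.72 0.   0.93 0.28] grip 59.9
scene cover J [26.7  5.6] axes [107.8 109.1] x -27.8 81.8 y -48.7 60.9
side cover J [ 33.2 -12.9] axes [ 64.9 109.4] x -26.7 84.1 y -49.4 27.1
wrist 654 [-0.49 -0.11] dz 0.0009 xmax -0.0636
scene 813 [-0.26  0.13] dz 0.0029 xmax -0.0645
```

>>> {"op": "drive_tool", "data": {
  "increments": [
    {"hand": 0,"slide": [0,0.0015,0.0128],"rotation": [0,0,0]},
    {"hand": 0,"slide": [0,0.0015,0.014],"rotation": [0,0,0]},
    {"hand": 0,"slide": [0,0.0015,0.008],"rotation": [0,0,0]},
    {"hand": 0,"slide": [0,0.0015,0.0044],"rotation": [0,0,0]},
    {"hand": 0,"slide": [-0.006,0,0],"rotation": [0,0,0]},
    {"hand": 0,"slide": [-0.009,0,0],"rotation": [0,0,0]},
    {"hand": 0,"slide": [-0.009,0,0],"rotation": [0,0,0]},
    {"hand": 0,"slide": [-0.006,0,0],"rotation": [0,0,0]},
    {"hand": 0,"slide": [-0.003,0,0],"rotation": [0,0,0]},
    {"hand": 0,"slide": [-0.002,0,0],"rotation": [0,0,0]},
    {"hand": 0,"slide": [-0.002,0,0],"rotation": [0,0,0]},
    {"hand": 0,"slide": [-0.002,0,0],"rotation": [0,0,0]},
    {"hand": 0,"slide": [-0.002,0,0],"rotation": [0,0,0]},
    {"hand": 0,"slide": [0,0,0],"rotation": [0,0,0]}
  ]
}}

```text
time: 19.1
tool_pos: [0.5449, 0.0934, 0.0755]
eef_rot: [[0.119, 0.993, 0.0], [0.993, -0.119, 0.0], [0.0, 0.0, -1.0]]
wrist_force: [0.2, 0.6, -1.2]
grip_width: 0.166
gripper_force: 59.9
```

```bash
python3 -c "
from cov import *
show(); cover(.030,'l_',n='scene',lo=-.027)"
```

```text
t 19.1 J [-144.     5.9   75.5] yaw -96.83 tilt 0.03 F [-0.6  0.2 -1.2] q [0.09 0.54 1.76 0.   0.84 0.2 ] grip 59.9
scene cover J [31.3  5.5] axes [107.9 110.5] x -26.4 86.7 y -48.8 60.8
```

>>> {"op": "drive_tool", "data": {
  "increments": [
    {"hand": 0,"slide": [-0.003,-0.0004,0],"rotation": [0,0,0]},
    {"hand": 0,"slide": [-0.003,-0.0004,0],"rotation": [0,0,0]},
    {"hand": 0,"slide": [-0.003,-0.0004,0],"rotation": [0,0,0]},
    {"hand": 0,"slide": [-0.003,-0.0004,0],"rotation": [0,0,0]},
    {"hand": 0,"slide": [-0.003,-0.0004,0],"rotation": [0,0,0]},
    {"hand": 0,"slide": [-0.003,-0.0004,0],"rotation": [0,0,0]},
    {"hand": 0,"slide": [-0.003,-0.0004,0],"rotation": [0,0,0]},
    {"hand": 0,"slide": [-0.003,-0.0004,0],"rotation": [0,0,0]},
    {"hand": 0,"slide": [-0.003,-0.0004,0],"rotation": [0,0,0]},
    {"hand": 0,"slide": [-0.003,-0.0004,0],"rotation": [0,0,0]},
    {"hand": 0,"slide": [-0.003,-0.0004,0],"rotation": [0,0,0]},
    {"hand": 0,"slide": [-0.003,-0.0004,0],"rotation": [0,0,0]},
    {"hand": 0,"slide": [-0.003,-0.0004,0],"rotation": [0,0,0]},
    {"hand": 0,"slide": [-0.002,-0.0004,0],"rotation": [0,0,0]},
    {"hand": 0,"slide": [0,0,0],"rotation": [0,0,0]}
  ]
}}

```text
time: 20.4
tool_pos: [0.5342, 0.053, 0.0754]
eef_rot: [[0.119, 0.993, -0.0], [0.993, -0.119, 0.0], [0.0, -0.0, -1.0]]
wrist_force: [-1.3, -0.3, -1.8]
grip_width: 0.167
gripper_force: 59.9
```

```bash
python3 -c "
from cov import *
show(); cover(.030,'m_',n='scene',lo=.016,hi=.128)"
```

```text
t 20.4 J [-1.027e+02  1.000e-01  7.540e+01] yaw -96.85 tilt 0.01 F [ 0.5 -1.2 -1.8] q [0.01 0.52 1.8  0.   0.82 0.13] grip 59.9
scene cover J [72.2  3.3] axes [106.9 109.5] x 16.6 127.2 y -51.4 58.2
```

>>> {"op": "drive_tool", "data": {
  "increments": [
    {"hand": 0,"slide": [-0.001,-0.0003,0],"rotation": [0,0,0]},
    {"hand": 0,"slide": [-0.001,-0.0003,0],"rotation": [0,0,0]},
    {"hand": 0,"slide": [-0.0005,-0.0003,0],"rotation": [0,0,0]},
    {"hand": 0,"slide": [-0.0005,-0.0003,0],"rotation": [0,0,0]},
    {"hand": 0,"slide": [0,0,0],"rotation": [0,0,0]},
    {"hand": 0,"slide": [0,0,0],"rotation": [0,0,0]}
  ]
}}

```text
time: 20.95
tool_pos: [0.5335, 0.0517, 0.0759]
eef_rot: [[0.119, 0.993, 0.002], [0.993, -0.119, 0.002], [0.002, 0.001, -1.0]]
wrist_force: [1.1, 8.7, 1.7]
grip_width: 0.169
gripper_force: 59.9
```

```bash
python3 -c "
from cov import *
show(); cover(.030,'n_',n='scene',lo=.018,hi=.128)"
```

```text
t 20.95 J [-101.3   -0.5   75.9] yaw -96.84 tilt 0.13 F [-8.8  0.1  1.7] q [0.01 0.52 1.8  0.   0.82 0.13] grip 59.9
scene cover J [73.1  3.3] axes [108.1 108.6] x 18.4 127.7 y -51.5 58.1
```

Only the +y pin seems touched: the cover is about 3 mm off in y and the nose 1.7 mm short. I drag the cover sideways while pressing lightly.

>>> {"op": "drive_tool", "data": {
  "increments": [
    {"hand": 0,"slide": [0.0003,-0.0005,0],"rotation": [0,0,0]},
    {"hand": 0,"slide": [-0.0001,-0.0006,0],"rotation": [0,0,0]},
    {"hand": 0,"slide": [-0.0002,-0.0006,0],"rotation": [0,0,0]},
    {"hand": 0,"slide": [-0.0002,-0.0006,0],"rotation": [0,0,0]},
    {"hand": 0,"slide": [-0.0002,-0.0006,0],"rotation": [0,0,0]},
    {"hand": 0,"slide": [-0.0002,-0.0006,0],"rotation": [0,0,0]},
    {"hand": 0,"slide": [-0.0002,-0.0006,0],"rotation": [0,0,0]},
    {"hand": 0,"slide": [0,0,0],"rotation": [0,0,0]}
  ]
}}

```text
time: 21.67
tool_pos: [0.5293, 0.0514, 0.0759]
eef_rot: [[0.119, 0.993, 0.002], [0.993, -0.119, 0.002], [0.002, 0.002, -1.0]]
wrist_force: [2.6, 8.6, 1.0]
grip_width: 0.171
gripper_force: 59.9
```

```bash
python3 -c "
from cov import *
show(); cover(.030,'o_',n='scene',lo=.019,hi=.128)"
```

```text
t 21.67 J [-100.5   -4.6   75.9] yaw -96.83 tilt 0.13 F [-8.9  1.5  1. ] q [0.01 0.51 1.82 0.   0.81 0.13] grip 59.9
scene cover J [73.8  1.6] axes [107.7 109.4] x 19.3 128.1 y -53.9 56.0
```

>>> {"op": "drive_tool", "data": {
  "increments": [
    {"hand": 0,"slide": [-0.0001,-0.0006,0],"rotation": [0,0,0]},
    {"hand": 0,"slide": [-0.0001,-0.0006,0],"rotation": [0,0,0]},
    {"hand": 0,"slide": [-0.0001,-0.0006,0],"rotation": [0,0,0]},
    {"hand": 0,"slide": [-0.0001,-0.0006,0],"rotation": [0,0,0]},
    {"hand": 0,"slide": [-0.0001,-0.0006,0],"rotation": [0,0,0]},
    {"hand": 0,"slide": [-0.0001,-0.0006,0],"rotation": [0,0,0]},
    {"hand": 0,"slide": [0,-0.0006,0],"rotation": [0,0,0]},
    {"hand": 0,"slide": [0,-0.0006,0],"rotation": [0,0,0]},
    {"hand": 0,"slide": [0,0,0],"rotation": [0,0,0]}
  ]
}}

```text
time: 22.47
tool_pos: [0.5245, 0.0512, 0.0758]
eef_rot: [[0.119, 0.993, 0.002], [0.993, -0.119, 0.002], [0.002, 0.002, -1.0]]
wrist_force: [2.0, 7.4, 0.0]
grip_width: 0.17
gripper_force: 59.9
```

```bash
python3 -c "
from cov import *
show(); cover(.030,'p_',n='scene',lo=.019,hi=.128)"
```

```text
t 22.47 J [-99.6  -9.4  75.8] yaw -96.82 tilt 0.11 F [-7.6  1.1  0. ] q [0.01 0.51 1.83 0.   0.81 0.13] grip 59.9
scene cover J [74.7 -0.5] axes [106.6 109.1] x 19.7 128.5 y -56.1 53.8
```

>>> {"op": "drive_tool", "data": {
  "increments": [
    {"hand": 0,"slide": [-0.0001,-0.0006,0],"rotation": [0,0,0]},
    {"hand": 0,"slide": [-0.0001,-0.0006,0],"rotation": [0,0,0]},
    {"hand": 0,"slide": [0,-0.0006,0],"rotation": [0,0,0]},
    {"hand": 0,"slide": [0,-0.0006,0],"rotation": [0,0,0]},
    {"hand": 0,"slide": [0,-0.0006,0],"rotation": [0,0,0]},
    {"hand": 0,"slide": [0,0,0],"rotation": [0,0,0]}
  ]
}}

```text
time: 23.02
tool_pos: [0.5222, 0.0513, 0.076]
eef_rot: [[0.118, 0.993, 0.004], [0.993, -0.118, 0.001], [0.002, 0.003, -1.0]]
wrist_force: [4.3, 7.9, -0.6]
grip_width: 0.166
gripper_force: 60.0
```

```bash
python3 -c "
from cov import *
show(); cover(.030,'q_',n='scene',lo=.019,hi=.128)"
```

```text
t 23.02 J [-99.5 -11.7  76. ] yaw -96.79 tilt 0.11 F [-8.4  3.3 -0.6] q [0.01 0.5  1.84 0.   0.8  0.13] grip 60.0
scene cover J [74.7 -1.4] axes [108.2 109.1] x 19.2 128.5 y -56.3 53.7
```

Sideways force rose with no further movement, so both pins are touched. I relieve the sideways load, press about 10 N for a second, and check.

>>> {"op": "drive_tool", "data": {
  "increments": [
    {"hand": 0,"slide": [-0.0002,0.0003,0],"rotation": [0,0,0]},
    {"hand": 0,"slide": [0,0,0],"rotation": [0,0,0]},
    {"hand": 0,"slide": [0,0,0],"rotation": [0,0,0]},
    {"hand": 0,"slide": [0,0,0],"rotation": [0,0,0]},
    {"hand": 0,"slide": [0,0,0],"rotation": [0,0,0]},
    {"hand": 0,"slide": [0,0,0],"rotation": [0,0,0]},
    {"hand": 0,"slide": [0,0,0],"rotation": [0,0,0]},
    {"hand": 0,"slide": [0,0,0],"rotation": [0,0,0]},
    {"hand": 0,"slide": [0,0,0],"rotation": [0,0,0]},
    {"hand": 0,"slide": [0,0,0],"rotation": [0,0,0]},
    {"hand": 0,"slide": [0,0,0],"rotation": [0,0,0]},
    {"hand": 0,"slide": [0,0,0],"rotation": [0,0,0]},
    {"hand": 0,"slide": [0,0,0],"rotation": [0,0,0]}
  ]
}}

```text
time: 24.15
tool_pos: [0.5225, 0.0512, 0.0761]
eef_rot: [[0.118, 0.993, 0.004], [0.993, -0.118, 0.002], [0.002, 0.003, -1.0]]
wrist_force: [3.9, 9.5, 0.3]
grip_width: 0.169
gripper_force: 60.0
```

```bash
python3 -c "
from cov import *
show(); cover(.030,'r_',n='scene',lo=.019,hi=.128)"
```

```text
t 24.15 J [-99.5 -11.4  76.1] yaw -96.8 tilt 0.12 F [-9.9  2.8  0.3] q [0.01 0.5  1.83 0.   0.8  0.13] grip 60.0
scene cover J [74.7 -1.5] axes [108.4 109.2] x 19.0 129.2 y -56.5 53.7
```

>>> {"op": "drive_tool", "data": {
  "increments": [
    {"hand": 0,"slide": [0.0002,0.0004,0],"rotation": [0,0,0]},
    {"hand": 0,"slide": [0.0005,0,0],"rotation": [0,0,0]},
    {"hand": 0,"slide": [0.001,0,0],"rotation": [0,0,0]},
    {"hand": 0,"slide": [0.003,0,0],"rotation": [0,0,0]},
    {"hand": 0,"slide": [0.008,0,0],"rotation": [0,0,0]},
    {"hand": 0,"slide": [0.015,0,0],"rotation": [0,0,0]},
    {"hand": 0,"slide": [0.02,0,0],"rotation": [0,0,0]},
    {"hand": 0,"slide": [0.02,0,-0.01],"rotation": [0,0,0]},
    {"hand": 0,"slide": [0.02,0,-0.025],"rotation": [0,0,0]},
    {"hand": 0,"slide": [0.02,0,-0.025],"rotation": [0,0,0]},
    {"hand": 0,"slide": [0,0,0],"rotation": [0,0,0]},
    {"hand": 0,"slide": [0,0,0],"rotation": [0,0,0]}
  ]
}}

```text
time: 25.2
tool_pos: [0.5346, 0.1581, 0.1361]
eef_rot: [[0.117, 0.993, 0.002], [0.993, -0.117, 0.001], [0.001, 0.002, -1.0]]
wrist_force: [0.2, -0.8, -3.1]
grip_width: 0.166
gripper_force: 59.9
```

Run:
```python
from cov import *
from plan import *
s=show()
cover(.030,'s_',n='scene',lo=.017,hi=.128); cover(.030,'s_',n='side',lo=.017,hi=.128); cover(.030,'s_',n='wrist',lo=.017,hi=.128)
for n in ('scene',):
    c=load('s_'+n); P=cloud(c); Q=J(P.reshape(-1,3)).reshape(P.shape); hsv=cv2.cvtColor(c['color'],cv2.COLOR_RGB2HSV)
    k=((Q[...,2]>.034)&(Q[...,2]<.06)&(Q[...,0]>.118)&(Q[...,0]<.145)&(abs(Q[...,1])<.05)).astype(np.uint8)
    print('pins',[J(P[lab==i].mean(0))[0].round(4).tolist() for nn,lab in [cv2.connectedComponents(k)] for i in range(1,nn)])
plan(s['tool_pos'],s['eef_rot'],[.4844,.3795,.12],toolR(-47.3))
```

```text
t 25.2 J [-207.   -12.   136.1] yaw -96.73 tilt 0.05 F [ 0.8  0.3 -3.1] q [0.2  0.46 1.71 0.   0.97 0.32] grip 59.9
scene cover J [74.7 -2. ] axes [106.7 110.1] x 19.7 128.5 y -56.6 53.4
side cover J [76.  -1.5] axes [105.8 108.9] x 20.1 129.5 y -56.6 52.4Traceback (most recent call last):
  File "<stdin>", line 4, in <module>
  File "cov.py", line 6, in cover
    ct=max(cv2.findContours(g,0,cv2.CHAIN_APPROX_NONE)[0],key=cv2.contourArea)[:,0]
       ~~~^^^^^^^^^^^^^^^^^^^^^^^^^^^^^^^^^^^^^^^^^^^^^^^^^^^^^^^^^^^^^^^^^^^^
ValueError: max() iterable argument is empty
```

Run:
```python
from cov import *
from plan import *
for n in ('scene0','s_scene','s_side','side0'):
    c=load(n); P=cloud(c); Q=J(P.reshape(-1,3)).reshape(P.shape); hsv=cv2.cvtColor(c['color'],cv2.COLOR_RGB2HSV)
    # pins by colour: gray blobs on the deck end
    k=((hsv[...,1]<90)&(Q[...,2]>.028)&(Q[...,2]<.055)&(Q[...,0]>.112)&(Q[...,0]<.15)&(abs(Q[...,1])<.06)).astype(np.uint8)
    nn,lab,st,ce=cv2.connectedComponentsWithStats(k); print(n,[(st[i,4],(J(plane(c,[ce[i]],.032))[0][:2]*1000).round(1).tolist(),ce[i].round(1).tolist()) for i in range(1,nn) if st[i,4]>3])
    # deck side edges at z=.024 along J x 30..120
    b=((hsv[...,2]<120)&(hsv[...,1]>100)&(abs(Q[...,2]-.024)<.006)&(Q[...,0]>.135)&(Q[...,0]<.148)); v,u=np.nonzero(b); W=J(plane(c,np.c_[u,v],.024))*1000; print(' deck y',np.percentile(W[:,1],[1,99]).round(1))
s=show(); plan(s['tool_pos'],s['eef_rot'],[.4844,.3795,.12],toolR(-47.3))
```

```text
scene0 [(np.int32(34), [130.5, -28.0], [119.6, 281.2]), (np.int32(39), [130.1, 22.5], [115.3, 302.6])]
 deck y [-80.1  82. ]
s_scene [(np.int32(270), [122.2, -0.0], [121.5, 292.6])]
 deck y [-80.  82.]
s_side [(np.int32(95), [125.4, 1.8], [373.2, 179.2])]
 deck y [-82.7  78.5]
side0 [(np.int32(22), [136.3, 28.2], [366.5, 175.8]), (np.int32(20), [136.8, -20.8], [382.6, 179.8])]
 deck y [-83.3  79. ]
t 25.35 J [-205.2  -12.9  134.2] yaw -96.86 tilt -0.03 F [ 0.3  0.4 -2.5] q [0.2  0.46 1.71 0.   0.97 0.32] grip 59.9
9 rows slide [0.0261, 0.0013, 0.0016] rot [-0.01, -0.0, -5.51]
```

>>> {"op": "drive_tool", "data": {
  "increments": [
    {"hand": 0,"slide": [0.0261,0.0013,0.0016],"rotation": [0,0,-5.51]},
    {"hand": 0,"slide": [0.0261,0.0013,0.0016],"rotation": [0,0,-5.51]},
    {"hand": 0,"slide": [0.0261,0.0013,0.0016],"rotation": [0,0,-5.51]},
    {"hand": 0,"slide": [0.0261,0.0013,0.0016],"rotation": [0,0,-5.51]},
    {"hand": 0,"slide": [0.0261,0.0013,0.0016],"rotation": [0,0,-5.51]},
    {"hand": 0,"slide": [0.0261,0.0013,0.0016],"rotation": [0,0,-5.51]},
    {"hand": 0,"slide": [0.0261,0.0013,0.0016],"rotation": [0,0,-5.51]},
    {"hand": 0,"slide": [0.0261,0.0013,0.0016],"rotation": [0,0,-5.51]},
    {"hand": 0,"slide": [0.0261,0.0013,0.0016],"rotation": [0,0,-5.51]},
    {"hand": 0,"slide": [0,0,0.025],"rotation": [0,0,0]},
    {"hand": 0,"slide": [0,0,0.025],"rotation": [0,0,0]},
    {"hand": 0,"slide": [0,0,0.013],"rotation": [0,0,0]},
    {"hand": 0,"slide": [0,0,0.003],"rotation": [0,0,0]},
    {"hand": 0,"slide": [0,0,0],"rotation": [0,0,0]},
    {"hand": 0,"slide": [0,0,0],"rotation": [0,0,0]}
  ]
}}

```text
time: 26.6
tool_pos: [0.4862, 0.3796, 0.0558]
eef_rot: [[-0.678, 0.735, 0.001], [0.735, 0.678, 0.001], [0.0, 0.001, -1.0]]
wrist_force: [-0.1, -0.5, -1.4]
grip_width: 0.165
gripper_force: 59.9
```

>>> {"op": "drive_tool", "data": {
  "increments": [
    {"hand": 0,"slide": [0,0,0.003],"rotation": [0,0,0]},
    {"hand": 0,"slide": [0,0,0.002],"rotation": [0,0,0]},
    {"hand": 0,"slide": [0,0,0.001],"rotation": [0,0,0]},
    {"hand": 0,"slide": [0,0,0.0004],"rotation": [0,0,0]},
    {"hand": 0,"slide": [0,0,0],"rotation": [0,0,0]},
    {"hand": 0,"slide": [0,0,0],"rotation": [0,0,0]}
  ]
}}

```text
time: 27.1
tool_pos: [0.4856, 0.3799, 0.0489]
eef_rot: [[-0.679, 0.734, 0.0], [0.734, 0.679, 0.001], [0.0, 0.001, -1.0]]
wrist_force: [0.9, -0.2, -2.1]
grip_width: 0.17
gripper_force: 59.9
```

>>> {"op": "drive_tool", "data": {
  "increments": [
    {"hand": 0,"slide": [0,0,0.0004],"rotation": [0,0,0]},
    {"hand": 0,"slide": [0,0,0.0003],"rotation": [0,0,0]},
    {"hand": 0,"slide": [0,0,0],"rotation": [0,0,0]},
    {"hand": 0,"slide": [0,0,0],"rotation": [0,0,0]}
  ]
}}

```text
time: 27.43
tool_pos: [0.4856, 0.38, 0.0487]
eef_rot: [[-0.679, 0.734, 0.0], [0.734, 0.679, 0.001], [0.0, 0.001, -1.0]]
wrist_force: [-3.3, -0.1, 5.5]
grip_width: 0.169
gripper_force: 59.9
```

>>> {"op": "drive_tool", "data": {
  "increments": [
    {"hand": 0,"slide": [0,0,-0.0003],"rotation": [0,0,0]},
    {"hand": 70,"slide": [0,0,0],"rotation": [0,0,0]},
    {"hand": 70,"slide": [0,0,0],"rotation": [0,0,0]},
    {"hand": 70,"slide": [0,0,0],"rotation": [0,0,0]},
    {"hand": 70,"slide": [0,0,0],"rotation": [0,0,0]},
    {"hand": 70,"slide": [0,0,0],"rotation": [0,0,0]},
    {"hand": 70,"slide": [0,0,0],"rotation": [0,0,0]},
    {"hand": 70,"slide": [0,0,0],"rotation": [0,0,0]},
    {"hand": 70,"slide": [0,0,-0.02],"rotation": [0,0,0]},
    {"hand": 70,"slide": [0,0,-0.035],"rotation": [0,0,0]},
    {"hand": 70,"slide": [0,0,-0.035],"rotation": [0,0,0]},
    {"hand": 70,"slide": [0,0,-0.035],"rotation": [0,0,0]},
    {"hand": 70,"slide": [0,0,0],"rotation": [0,0,0]}
  ]
}}

```text
time: 28.52
tool_pos: [0.4879, 0.3815, 0.1804]
eef_rot: [[-0.679, 0.734, 0.009], [0.734, 0.679, 0.006], [-0.001, 0.01, -1.0]]
wrist_force: [0.8, 0.7, 0.2]
grip_width: 0.7
gripper_force: 0.0
```

Run:
```python
from cov import *
from plan import *
s=show(); plan(s['tool_pos'],s['eef_rot'],O+ex*.02+ez*.27,toolR(-96.8))
```

```text
t 28.52 J [-423.3  -84.8  180.4] yaw -47.24 tilt 0.41 F [-0.8  0.7  0.2] q [ 0.59  0.51  1.51  0.    1.11 -0.16] grip 0.0
13 rows slide [-0.0344, -0.0097, -0.0069] rot [0.05, -0.01, 3.81]
```

>>> {"op": "drive_tool", "data": {
  "increments": [
    {"hand": 100,"slide": [-0.0344,-0.0097,-0.0069],"rotation": [0,0,3.81]},
    {"hand": 100,"slide": [-0.0344,-0.0097,-0.0069],"rotation": [0,0,3.81]},
    {"hand": 100,"slide": [-0.0344,-0.0097,-0.0069],"rotation": [0,0,3.81]},
    {"hand": 100,"slide": [-0.0344,-0.0097,-0.0069],"rotation": [0,0,3.81]},
    {"hand": 100,"slide": [-0.0344,-0.0097,-0.0069],"rotation": [0,0,3.81]},
    {"hand": 100,"slide": [-0.0344,-0.0097,-0.0069],"rotation": [0,0,3.81]},
    {"hand": 100,"slide": [-0.0344,-0.0097,-0.0069],"rotation": [0,0,3.81]},
    {"hand": 100,"slide": [-0.0344,-0.0097,-0.0069],"rotation": [0,0,3.81]},
    {"hand": 100,"slide": [-0.0344,-0.0097,-0.0069],"rotation": [0,0,3.81]},
    {"hand": 100,"slide": [-0.0344,-0.0097,-0.0069],"rotation": [0,0,3.81]},
    {"hand": 100,"slide": [-0.0344,-0.0097,-0.0069],"rotation": [0,0,3.81]},
    {"hand": 100,"slide": [-0.0344,-0.0097,-0.0069],"rotation": [0,0,3.81]},
    {"hand": 100,"slide": [-0.0344,-0.0097,-0.0069],"rotation": [0,0,3.81]},
    {"hand": 100,"slide": [0,0,0],"rotation": [0,0,0]},
    {"hand": 100,"slide": [0,0,0],"rotation": [0,0,0]}
  ]
}}

```text
time: 29.77
tool_pos: [0.5179, -0.0708, 0.2631]
eef_rot: [[0.121, 0.993, 0.001], [0.993, -0.121, 0.0], [0.0, 0.001, -1.0]]
wrist_force: [1.2, 0.8, -0.3]
grip_width: 0.999
gripper_force: 0.0
```

Run:
```python
from cov import *
show(); c,s=snap('wrist',pre='t_')[0]
hsv=cv2.cvtColor(c['color'],cv2.COLOR_RGB2HSV); Q=J(cloud(c,s).reshape(-1,3)).reshape(480,640,3)
g=((hsv[...,1]<60)&(hsv[...,2]>90)&(abs(Q[...,2]-.03)<.005)&(Q[...,0]>.01)&(Q[...,0]<.135)&(abs(Q[...,1])<.07)).astype(np.uint8)
g=cv2.morphologyEx(g,cv2.MORPH_OPEN,np.ones((3,3),np.uint8))
ct=max(cv2.findContours(g,0,cv2.CHAIN_APPROX_NONE)[0],key=cv2.contourArea)[:,0]
W=J(plane(c,ct,.030,s))[:,:2]*1000; W=W[W[:,0]<110]; e=cv2.fitEllipse(np.float32(W)); C=np.array(e[0]); print('cover',np.round(e[:2],1))
k=((Q[...,2]>.0365)&(Q[...,2]<.05)&(Q[...,0]>.115)&(Q[...,0]<.145)&(abs(Q[...,1])<.045)).astype(np.uint8)
n,lab,st,ce=cv2.connectedComponentsWithStats(k)
for i in range(1,n):
    if st[i,4]>8: p=J(plane(c,[ce[i]],.040,s))[0][:2]*1000; print('pin',st[i,4],p.round(1),'dist',np.linalg.norm(p-C).round(1))
v,u=np.nonzero((hsv[...,2]<125)&(hsv[...,1]>100)&(abs(Q[...,2]-.024)<.006)&(Q[...,0]>.02)&(Q[...,0]<.15)&(abs(Q[...,1])<.1)); D=J(plane(c,np.c_[u,v],.024,s))*1000; print('deck y',np.percentile(D[:,1],[.5,99.5]).round(1),'x max',np.percentile(D[:,0],99.5).round(1))
```

```text
t 29.77 J [ 22.2  -1.4 263.1] yaw -96.92 tilt 0.03 F [-0.9  1.1 -0.3] q [-0.23  0.26  1.67  0.    1.22 -0.1 ] grip 0.0
cover [[ 73.9  -1. ]
 [108.  109.1]]
pin 60 [128.1 -24.7] dist 59.2
pin 61 [127.8  25.1] dist 59.9
deck y [-79.   78.3] x max 148.6
```

>>> {"op": "drive_tool", "data": {
  "increments": [
    {"hand": 100,"slide": [-0.014,0,0.028],"rotation": [0,0,0]},
    {"hand": 100,"slide": [-0.014,0,0.028],"rotation": [0,0,0]},
    {"hand": 100,"slide": [-0.014,0,0.028],"rotation": [0,0,0]},
    {"hand": 100,"slide": [-0.014,0,0.028],"rotation": [0,0,0]},
    {"hand": 100,"slide": [-0.012,0,0.025],"rotation": [0,0,0]},
    {"hand": 100,"slide": [0,0,0],"rotation": [0,0,0]},
    {"hand": 100,"slide": [0,0,0],"rotation": [0,0,0]},
    {"hand": 100,"slide": [0,0,0],"rotation": [0,0,0]}
  ]
}}

```text
time: 30.48
tool_pos: [0.511, -0.136, 0.127]
eef_rot: [[0.117, 0.993, 0.001], [0.993, -0.117, 0.0], [0.0, 0.001, -1.0]]
wrist_force: [-0.1, 0.3, 0.5]
grip_width: 0.999
gripper_force: 0.0
```

```bash
cat > fine.py <<'E'
from cov import *
show(); c,s=snap('wrist',pre='u_')[0]
hsv=cv2.cvtColor(c['color'],cv2.COLOR_RGB2HSV); Q=J(cloud(c,s).reshape(-1,3)).reshape(480,640,3)
g=((hsv[...,1]<70)&(hsv[...,2]>70)&(Q[...,2]<.034)&(Q[...,2]>.02)&(Q[...,0]<.135)&(abs(Q[...,1])<.07)).astype(np.uint8)
g=cv2.morphologyEx(g,cv2.MORPH_OPEN,np.ones((5,5),np.uint8))
ct=max(cv2.findContours(g,0,cv2.CHAIN_APPROX_NONE)[0],key=cv2.contourArea)[:,0]; print(ct.min(0),ct.max(0))
W=J(plane(c,ct,.030,s))[:,:2]*1000
from scipy.optimize import least_squares
f=least_squares(lambda p:np.hypot(*(W-p[:2]).T)-p[2],[75,0,55],loss='soft_l1',f_scale=.4); C=f.x[:2]; print('cover',f.x.round(2),'rms',np.median(abs(f.fun)).round(2))
k=((Q[...,2]>.0375)&(Q[...,2]<.05)&(Q[...,0]>.115)&(Q[...,0]<.145)&(abs(Q[...,1])<.045)).astype(np.uint8)
n,lab,st,ce=cv2.connectedComponentsWithStats(k); o=[]
for i in range(1,n):
    if st[i,4]>20:
        cc=cv2.findContours((lab==i).astype(np.uint8),0,cv2.CHAIN_APPROX_NONE)[0][0][:,0]; p=J(plane(c,[ce[i]],.040,s))[0][:2]*1000; o.append(p); print('pin',st[i],p.round(2),'dist',np.linalg.norm(p-C).round(2))
gray=cv2.cvtColor(c['color'],cv2.COLOR_RGB2GRAY)
for p in o: # brown gap between rim and pin: sample profile along the line
    d=(p-C)/np.linalg.norm(p-C); r=np.arange(50,62,.5); X=C+r[:,None]*d
    w=O+(X[:,:1]*ex+X[:,1:]*ey)/1000+ez*.030; oo,R=cam(c,s); q=(w-oo)@R; fpx=240/np.tan(np.radians(c['fov_y'])/2); uv=np.c_[q[:,0]/q[:,2]*fpx+c['cx'],q[:,1]/q[:,2]*fpx+c['cy']].astype(np.float32)
    print(cv2.remap(gray,uv[:,:1],uv[:,1:],cv2.INTER_LINEAR).ravel().tolist())
E
python3 fine.py
```

```text
t 30.48 J [ 87.8  -0.6 127. ] yaw -96.7 tilt 0.02 F [-0.3 -0.2  0.5] q [-0.35  0.43  1.79  0.    0.92 -0.23] grip 0.0
[244 143] [397 292]
cover [74.49 -1.2  54.53] rms 0.22
pin [282 290  14  15 140] [128.53 -24.55] dist 58.88
pin [350 291  14  14 138] [128.45  25.17] dist 60.06
[216, 215, 215, 215, 217, 217, 215, 211, 202, 169, 138, 118, 111, 110, 110, 109, 110, 111, 115, 131, 167, 195, 212, 217]
[222, 221, 221, 220, 219, 217, 215, 213, 205, 178, 142, 121, 111, 112, 112, 113, 112, 111, 111, 112, 114, 119, 150, 186]
```

The close wrist view shows the cover about 1.4 mm too far to −y, with a gap of about 1 mm at the +y pin. I'll fetch the spatula again and mend that.

Run:
```python
from cov import *
from plan import *
s=show(); plan(s['tool_pos'],s['eef_rot'],[.4856,.38,.18],toolR(-47.25))
c,_=snap('scene',pre='v_')[0]; hs=cv2.cvtColor(c['color'],cv2.COLOR_RGB2HSV); c0=load('scene0'); h0=cv2.cvtColor(c0['color'],cv2.COLOR_RGB2HSV)
for h in (h0,hs):
    m=h[...,2]<60; m[:205]=0;m[262:]=0;m[:,:370]=0;m[:,410:]=0; v,u=np.nonzero(m); g=((h[...,1]<50)&(h[...,2]>100)).astype(np.uint8);g[:262]=0;g[300:]=0;g[:,:335]=0;g[:,390:]=0;vv,uu=np.nonzero(g); print(len(u),u.mean().round(1),v.mean().round(1),'blade',len(uu),uu.mean().round(1),vv.mean().round(1))
```

```text
t 30.53 J [ 87.8  -0.4 127.4] yaw -96.69 tilt 0.0 F [ 0.3 -0.1 -0.3] q [-0.35  0.43  1.79  0.    0.92 -0.23] grip 0.0
15 rows slide [0.0345, 0.0083, -0.0035] rot [0.01, 0.0, -3.3]
368 389.2 233.4 blade 945 365.4 278.4
365 389.1 233.8 blade 952 365.4 278.6
```

>>> {"op": "drive_tool", "data": {
  "increments": [
    {"hand": 70,"slide": [0.0345,0.0083,-0.0035],"rotation": [0,0,-3.3]},
    {"hand": 70,"slide": [0.0345,0.0083,-0.0035],"rotation": [0,0,-3.3]},
    {"hand": 70,"slide": [0.0345,0.0083,-0.0035],"rotation": [0,0,-3.3]},
    {"hand": 70,"slide": [0.0345,0.0083,-0.0035],"rotation": [0,0,-3.3]},
    {"hand": 70,"slide": [0.0345,0.0083,-0.0035],"rotation": [0,0,-3.3]},
    {"hand": 70,"slide": [0.0345,0.0083,-0.0035],"rotation": [0,0,-3.3]},
    {"hand": 70,"slide": [0.0345,0.0083,-0.0035],"rotation": [0,0,-3.3]},
    {"hand": 70,"slide": [0.0345,0.0083,-0.0035],"rotation": [0,0,-3.3]},
    {"hand": 70,"slide": [0.0345,0.0083,-0.0035],"rotation": [0,0,-3.3]},
    {"hand": 70,"slide": [0.0345,0.0083,-0.0035],"rotation": [0,0,-3.3]},
    {"hand": 70,"slide": [0.0345,0.0083,-0.0035],"rotation": [0,0,-3.3]},
    {"hand": 70,"slide": [0.0345,0.0083,-0.0035],"rotation": [0,0,-3.3]},
    {"hand": 70,"slide": [0.0345,0.0083,-0.0035],"rotation": [0,0,-3.3]},
    {"hand": 70,"slide": [0.0345,0.0083,-0.0035],"rotation": [0,0,-3.3]},
    {"hand": 70,"slide": [0.0345,0.0083,-0.0035],"rotation": [0,0,-3.3]},
    {"hand": 70,"slide": [0,0,0],"rotation": [0,0,0]},
    {"hand": 70,"slide": [0,0,0],"rotation": [0,0,0]}
  ]
}}

```text
time: 32.0
tool_pos: [0.4839, 0.3805, 0.18]
eef_rot: [[-0.681, 0.732, 0.002], [0.732, 0.681, 0.002], [-0.0, 0.002, -1.0]]
wrist_force: [0.1, -0.8, -0.2]
grip_width: 0.699
gripper_force: 0.0
```

Run:
```python
from cov import *
from plan import *
s=show(); plan(s['tool_pos'],s['eef_rot'],[.4856,.38,.0492],toolR(-47.25),n=5)
```

```text
t 32.0 J [-421.9  -88.6  180. ] yaw -47.08 tilt 0.11 F [ 0.8  0.2 -0.2] q [ 0.59  0.51  1.51  0.    1.12 -0.16] grip 0.0
5 rows slide [-0.0003, 0.0001, 0.0262] rot [0.03, 0.0, 0.03]
```

>>> {"op": "drive_tool", "data": {
  "force": 60,
  "increments": [
    {"hand": 70,"slide": [-0.0003,0,0.0262],"rotation": [0,0,0]},
    {"hand": 70,"slide": [-0.0003,0,0.0262],"rotation": [0,0,0]},
    {"hand": 60,"slide": [-0.0003,0,0.0262],"rotation": [0,0,0]},
    {"hand": 50,"slide": [-0.0003,0,0.0262],"rotation": [0,0,0]},
    {"hand": 40,"slide": [-0.0003,0,0.0255],"rotation": [0,0,0]},
    {"hand": 0,"slide": [0,0,0],"rotation": [0,0,0]},
    {"hand": 0,"slide": [0,0,0],"rotation": [0,0,0]},
    {"hand": 0,"slide": [0,0,0],"rotation": [0,0,0]},
    {"hand": 0,"slide": [0,0,0],"rotation": [0,0,0]},
    {"hand": 0,"slide": [0,0,0],"rotation": [0,0,0]},
    {"hand": 0,"slide": [0,0,0],"rotation": [0,0,0]},
    {"hand": 0,"slide": [0,0,0],"rotation": [0,0,0]},
    {"hand": 0,"slide": [0,0,0],"rotation": [0,0,0]},
    {"hand": 0,"slide": [0,0,0],"rotation": [0,0,0]}
  ]
}}

```text
time: 33.17
tool_pos: [0.4867, 0.3779, 0.0498]
eef_rot: [[-0.679, 0.734, 0.002], [0.734, 0.679, 0.002], [-0.0, 0.003, -1.0]]
wrist_force: [-1.2, 0.4, 7.2]
grip_width: 0.165
gripper_force: 60.0
```

Run:
```python
from cov import *
from plan import *
s=show(); p=np.array(s['tool_pos']); print(p)
plan(p+[0,0,.08],s['eef_rot'],O+ex*-.17+ey*-.003+ez*(p[2]+.08),toolR(-96.8))
```

```text
t 33.17 J [-419.6  -85.6   49.8] yaw -47.26 tilt 0.11 F [-0.2 -1.2  7.2] q [ 0.58  0.67  1.59  0.    0.87 -0.16] grip 60.0
[0.48666996 0.3778735  0.0498004 ]
9 rows slide [-0.0297, -0.0048, -0.0] rot [0.02, -0.01, 5.5]
```

>>> {"op": "drive_tool", "data": {
  "increments": [
    {"hand": 0,"slide": [0,0,-0.005],"rotation": [0,0,0]},
    {"hand": 0,"slide": [0,0,-0.025],"rotation": [0,0,0]},
    {"hand": 0,"slide": [0,0,-0.025],"rotation": [0,0,0]},
    {"hand": 0,"slide": [0,0,-0.025],"rotation": [0,0,0]},
    {"hand": 0,"slide": [-0.0297,-0.0048,0],"rotation": [0,0,5.5]},
    {"hand": 0,"slide": [-0.0297,-0.0048,0],"rotation": [0,0,5.5]},
    {"hand": 0,"slide": [-0.0297,-0.0048,0],"rotation": [0,0,5.5]},
    {"hand": 0,"slide": [-0.0297,-0.0048,0],"rotation": [0,0,5.5]},
    {"hand": 0,"slide": [-0.0297,-0.0048,0],"rotation": [0,0,5.5]},
    {"hand": 0,"slide": [-0.0297,-0.0048,0],"rotation": [0,0,5.5]},
    {"hand": 0,"slide": [-0.0297,-0.0048,0],"rotation": [0,0,5.5]},
    {"hand": 0,"slide": [-0.0297,-0.0048,0],"rotation": [0,0,5.5]},
    {"hand": 0,"slide": [-0.0297,-0.0048,0],"rotation": [0,0,5.5]},
    {"hand": 0,"slide": [0,0,0],"rotation": [0,0,0]},
    {"hand": 0,"slide": [0,0,0],"rotation": [0,0,0]}
  ]
}}

```text
time: 34.42
tool_pos: [0.5383, 0.119, 0.1285]
eef_rot: [[0.12, 0.993, 0.0], [0.993, -0.12, 0.001], [0.001, -0.0, -1.0]]
wrist_force: [0.9, 0.7, -1.9]
grip_width: 0.168
gripper_force: 60.0
```

Run:
```python
from cov import *
s=show(); z0=s['tool_pos'][2]-.0498+.003; x0=s['tool_pos'];tx=J(x0)[0][0]
for n in ('wrist','scene'):
    c,s=snap(n,pre='w_')[0]; s=s if n=='wrist' else None
    P=cloud(c,s); Q=J(P.reshape(-1,3)).reshape(P.shape); hsv=cv2.cvtColor(c['color'],cv2.COLOR_RGB2HSV)
    m=(hsv[...,1]<60)&(hsv[...,2]>80)&(abs(Q[...,2]-z0)<.012)&(Q[...,0]>tx+.04)&(Q[...,0]<tx+.13)&(abs(Q[...,1])<.05)
    k=cv2.erode(m.astype(np.uint8),np.ones((3,3)))>0; q=Q[k]; q=q[q[:,0]>tx+.07]
    A=np.c_[q[:,:2]-[tx+.0846,0],np.ones(len(q))]; f=np.linalg.lstsq(A,q[:,2]-z0,rcond=None)[0]; v,u=np.nonzero(m); W=J(plane(c,np.c_[u,v],z0,s)); print(n,len(q),np.degrees(f[:2]).round(2),'dz',f[2].round(4),'nose-tcp',(np.percentile(W[:,0],99.5)-tx).round(4))
```

```text
t 34.42 J [-168.7   -3.7  128.5] yaw -96.88 tilt 0.03 F [-0.8  0.8 -1.9] q [0.13 0.46 1.73 0.   0.95 0.25] grip 60.0
wrist 556 [-0.19 -0.11] dz -0.0004 nose-tcp 0.117
scene 637 [ 0.1  -0.15] dz 0.0014 nose-tcp 0.116
```

>>> {"op": "drive_tool", "data": {
  "increments": [
    {"hand": 0,"slide": [0,0,0.018],"rotation": [0,0,0]},
    {"hand": 0,"slide": [0,0,0.018],"rotation": [0,0,0]},
    {"hand": 0,"slide": [0,0,0.011],"rotation": [0,0,0]},
    {"hand": 0,"slide": [0,0,0.0055],"rotation": [0,0,0]},
    {"hand": 0,"slide": [-0.01,0,0],"rotation": [0,0,0]},
    {"hand": 0,"slide": [-0.015,0,0],"rotation": [0,0,0]},
    {"hand": 0,"slide": [-0.015,0,0],"rotation": [0,0,0]},
    {"hand": 0,"slide": [-0.013,0,0],"rotation": [0,0,0]},
    {"hand": 0,"slide": [-0.008,0,0],"rotation": [0,0,0]},
    {"hand": 0,"slide": [-0.003,0,0],"rotation": [0,0,0]},
    {"hand": 0,"slide": [-0.002,0,0],"rotation": [0,0,0]},
    {"hand": 0,"slide": [0,0,0],"rotation": [0,0,0]},
    {"hand": 0,"slide": [0,0,0],"rotation": [0,0,0]}
  ]
}}

```text
time: 35.6
tool_pos: [0.5308, 0.0549, 0.0757]
eef_rot: [[0.118, 0.993, 0.0], [0.993, -0.118, 0.001], [0.001, 0.0, -1.0]]
wrist_force: [-0.2, 0.5, -1.5]
grip_width: 0.169
gripper_force: 60.0
```

>>> {"op": "drive_tool", "data": {
  "increments": [
    {"hand": 0,"slide": [-0.001,0,0],"rotation": [0,0,0]},
    {"hand": 0,"slide": [-0.001,0,0],"rotation": [0,0,0]},
    {"hand": 0,"slide": [0,0,0],"rotation": [0,0,0]}
  ]
}}

```text
time: 35.85
tool_pos: [0.5304, 0.0527, 0.0756]
eef_rot: [[0.118, 0.993, -0.0], [0.993, -0.118, 0.0], [0.0, -0.0, -1.0]]
wrist_force: [-0.2, -0.7, -2.4]
grip_width: 0.169
gripper_force: 60.0
```

```bash
python3 -c "
from cov import *
show(); cover(.030,'x_',n='scene',lo=.019,hi=.128)"
```

```text
t 35.85 J [-101.9   -3.7   75.6] yaw -96.75 tilt 0.02 F [ 0.7 -0.1 -2.4] q [0.01 0.52 1.81 0.   0.82 0.13] grip 60.0
scene cover J [74.5 -1.8] axes [107.9 109.1] x 20.0 128.5 y -56.6 53.3
```

>>> {"op": "drive_tool", "data": {
  "increments": [
    {"hand": 0,"slide": [-0.001,0,0],"rotation": [0,0,0]},
    {"hand": 0,"slide": [-0.001,0,0],"rotation": [0,0,0]},
    {"hand": 0,"slide": [-0.0005,0,0],"rotation": [0,0,0]},
    {"hand": 0,"slide": [-0.0005,0,0],"rotation": [0,0,0]},
    {"hand": 0,"slide": [0,0,0],"rotation": [0,0,0]}
  ]
}}

```text
time: 36.32
tool_pos: [0.5301, 0.0495, 0.0756]
eef_rot: [[0.118, 0.993, 0.0], [0.993, -0.118, 0.0], [0.0, -0.0, -1.0]]
wrist_force: [-0.2, -0.2, -1.3]
grip_width: 0.168
gripper_force: 60.0
```

>>> {"op": "drive_tool", "data": {
  "increments": [
    {"hand": 0,"slide": [-0.0005,0,0],"rotation": [0,0,0]},
    {"hand": 0,"slide": [0,0,0],"rotation": [0,0,0]}
  ]
}}

```text
time: 36.48
tool_pos: [0.5301, 0.0492, 0.0756]
eef_rot: [[0.118, 0.993, 0.0], [0.993, -0.118, 0.001], [0.001, 0.0, -1.0]]
wrist_force: [-0.5, 1.6, -1.5]
grip_width: 0.168
gripper_force: 60.0
```

>>> {"op": "drive_tool", "data": {
  "increments": [
    {"hand": 0,"slide": [-0.0004,0,0],"rotation": [0,0,0]},
    {"hand": 0,"slide": [0,0.0005,0],"rotation": [0,0,0]},
    {"hand": 0,"slide": [0,0.0005,0],"rotation": [0,0,0]},
    {"hand": 0,"slide": [0,0.0005,0],"rotation": [0,0,0]},
    {"hand": 0,"slide": [-0.0001,0.0005,0],"rotation": [0,0,0]},
    {"hand": 0,"slide": [0,0,0],"rotation": [0,0,0]}
  ]
}}

```text
time: 36.98
tool_pos: [0.532, 0.0484, 0.0756]
eef_rot: [[0.118, 0.993, 0.0], [0.993, -0.118, 0.001], [0.001, -0.0, -1.0]]
wrist_force: [0.4, 2.8, -0.4]
grip_width: 0.165
gripper_force: 60.0
```

```bash
python3 -c "
from cov import *
show(); cover(.030,'y_',n='scene',lo=.019,hi=.128)"
```

```text
t 36.98 J [-97.8  -1.5  75.6] yaw -96.78 tilt 0.03 F [-2.8  0.1 -0.4] q [0.   0.52 1.81 0.   0.82 0.12] grip 60.0
scene cover J [74.  -0.8] axes [107.6 109.1] x 19.1 127.7 y -56.6 53.7
```

>>> {"op": "drive_tool", "data": {
  "increments": [
    {"hand": 0,"slide": [-0.0002,0.0004,0],"rotation": [0,0,0]},
    {"hand": 0,"slide": [-0.0002,0.0004,0],"rotation": [0,0,0]},
    {"hand": 0,"slide": [-0.0001,0.0004,0],"rotation": [0,0,0]},
    {"hand": 0,"slide": [-0.0001,0.0004,0],"rotation": [0,0,0]},
    {"hand": 0,"slide": [0,0,0],"rotation": [0,0,0]}
  ]
}}

```text
time: 37.45
tool_pos: [0.5333, 0.048, 0.0757]
eef_rot: [[0.119, 0.993, -0.0], [0.993, -0.119, 0.001], [0.001, -0.001, -1.0]]
wrist_force: [-1.2, 7.2, 1.9]
grip_width: 0.167
gripper_force: 60.0
```

```bash
python3 -c "
from cov import *
show(); cover(.030,'z_',n='scene',lo=.019,hi=.128)"
```

```text
t 37.45 J [-97.5  -0.2  75.7] yaw -96.81 tilt 0.07 F [-7.  -2.1  1.9] q [0.   0.52 1.8  0.   0.82 0.12] grip 60.0
scene cover J [74.6 -1.1] axes [108.4 109.9] x 19.1 129.2 y -56.3 53.8
```

>>> {"op": "drive_tool", "data": {
  "increments": [
    {"hand": 0,"slide": [-0.0001,0.0005,0],"rotation": [0,0,0]},
    {"hand": 0,"slide": [0,0.0005,0],"rotation": [0,0,0]},
    {"hand": 0,"slide": [0,0.0005,0],"rotation": [0,0,0]},
    {"hand": 0,"slide": [0,0,0],"rotation": [0,0,0]}
  ]
}}

```text
time: 37.83
tool_pos: [0.5344, 0.0478, 0.0754]
eef_rot: [[0.119, 0.993, -0.001], [0.993, -0.119, 0.001], [0.001, -0.001, -1.0]]
wrist_force: [-2.0, 7.7, 1.4]
grip_width: 0.166
gripper_force: 60.1
```

```bash
cat > sub.py <<'E'
from cov import *
from scipy.optimize import least_squares
import sys
def edge(c,z,s=None):
    """subpixel rim of the plate: half-level crossing along radial lines, y sides and far side"""
    g=cv2.GaussianBlur(cv2.cvtColor(c['color'],cv2.COLOR_RGB2GRAY),(3,3),0).astype(np.float32); oo,R=cam(c,s); f=240/np.tan(np.radians(c['fov_y'])/2); out=[]
    r=np.arange(40,66,.25)
    for a in np.radians(np.r_[-110:-45:3,45:110:3]):
        X=np.array([74.5,-.5])+r[:,None]*[np.cos(a),np.sin(a)]
        q=(O+(X[:,:1]*ex+X[:,1:]*ey)/1000+ez*z-oo)@R; uv=(q[:,:2]/q[:,2:]*f+[c['cx'],c['cy']]).astype(np.float32)
        p=cv2.remap(g,uv[:,:1],uv[:,1:],cv2.INTER_LINEAR).ravel(); i=np.argmax(-np.gradient(p)); hi,lo=np.median(p[:30]),p[i:i+14].min(); h=(hi+lo)/2; j=np.flatnonzero((p[:-1]>=h)&(p[1:]<h)&(np.abs(np.arange(len(p)-1)-i)<10))
        if len(j): out.append(X[j[0]])
    W=np.array(out); l=least_squares(lambda p:np.hypot(*(W-p[:2]).T)-p[2],[74.5,0,55],loss='soft_l1',f_scale=.3); return l.x.round(2)
E
python3 -c "
from sub import *
show(); snap('scene','side',pre='A_')
for p in ('n','o','p','q','r','s','v','x','y','z','A'):
    try: print(p,edge(load(p+'_scene'),.030))
    except Exception as e: print(p,e)
print(edge(load('s_side'),.03),edge(load('A_side'),.03))"
```

```text
t 37.83 J [-97.4   0.9  75.4] yaw -96.82 tilt 0.07 F [-7.4 -2.9  1.4] q [0.   0.52 1.8  0.   0.82 0.12] grip 60.1
n [73.56  3.49 54.68]
o [74.43  1.69 54.64]
p [75.52 -0.54 54.54]
q [75.14 -1.05 54.66]
r [75.04 -1.09 54.68]
s [74.46 -1.81 54.74]
v [74.51 -1.81 54.76]
x [74.63 -1.85 54.73]
y [75.04 -0.97 54.67]
z [75.26 -0.76 54.64]
A [75.52 -0.43 54.56]
[75.1  -1.3  54.25] [76.74  0.24 54.  ]
```

Subpixel rim tracking shows the cover now home at the seat's deepest point. I relieve the sideways load while pressing.

>>> {"op": "drive_tool", "data": {
  "increments": [
    {"hand": 0,"slide": [-0.0002,-0.0003,0],"rotation": [0,0,0]},
    {"hand": 0,"slide": [0,-0.0003,0],"rotation": [0,0,0]},
    {"hand": 0,"slide": [0,0,0],"rotation": [0,0,0]}
  ]
}}

```text
time: 38.18
tool_pos: [0.534, 0.0478, 0.0756]
eef_rot: [[0.118, 0.993, -0.001], [0.993, -0.118, 0.001], [0.001, -0.001, -1.0]]
wrist_force: [-0.9, 8.0, 0.1]
grip_width: 0.168
gripper_force: 60.0
```

```bash
python3 -c "
from sub import *
show(); snap('scene','side',pre='B_')
print(edge(load('B_scene'),.030),edge(load('B_side'),.03))"
```

```text
t 38.18 J [-97.4   0.5  75.6] yaw -96.81 tilt 0.08 F [-7.8 -1.8  0.1] q [0.   0.52 1.8  0.   0.82 0.12] grip 60.0
[75.37 -0.41 54.58] [76.81  0.22 53.98]
```

>>> {"op": "drive_tool", "data": {
  "increments": [
    {"hand": 0,"slide": [-0.0001,-0.0003,0],"rotation": [0,0,0]},
    {"hand": 0,"slide": [-0.0001,-0.0003,0],"rotation": [0,0,0]},
    {"hand": 0,"slide": [0,-0.0002,0],"rotation": [0,0,0]},
    {"hand": 0,"slide": [0,0,0],"rotation": [0,0,0]},
    {"hand": 0,"slide": [0,0,0],"rotation": [0,0,0]},
    {"hand": 0,"slide": [0,0,0],"rotation": [0,0,0]},
    {"hand": 0,"slide": [0,0,0],"rotation": [0,0,0]},
    {"hand": 0,"slide": [0,0,0],"rotation": [0,0,0]},
    {"hand": 0,"slide": [0,0,0],"rotation": [0,0,0]},
    {"hand": 0,"slide": [0,0,0],"rotation": [0,0,0]},
    {"hand": 0,"slide": [0,0,0],"rotation": [0,0,0]},
    {"hand": 0,"slide": [0,0,0],"rotation": [0,0,0]}
  ]
}}

```text
time: 39.28
tool_pos: [0.5336, 0.0477, 0.0757]
eef_rot: [[0.118, 0.993, 0.0], [0.993, -0.118, 0.002], [0.002, 0.0, -1.0]]
wrist_force: [-0.8, 8.7, 1.3]
grip_width: 0.165
gripper_force: 60.0
```

```bash
python3 -c "
from sub import *
show(); snap('scene','side',pre='C_')
print(edge(load('C_scene'),.030),edge(load('C_side'),.03))"
```

```text
t 39.28 J [-97.3   0.1  75.7] yaw -96.8 tilt 0.09 F [-8.5 -1.8  1.3] q [0.   0.52 1.8  0.   0.82 0.12] grip 60.0
[75.49 -0.4  54.54] [76.72  0.22 53.96]
```

>>> {"op": "drive_tool", "data": {
  "increments": [
    {"hand": 0,"slide": [0,-0.0004,0],"rotation": [0,0,0]},
    {"hand": 0,"slide": [0,-0.0004,0],"rotation": [0,0,0]},
    {"hand": 0,"slide": [0,0,0],"rotation": [0,0,0]}
  ]
}}

```text
time: 39.63
tool_pos: [0.5331, 0.0477, 0.0758]
eef_rot: [[0.118, 0.993, 0.001], [0.993, -0.118, 0.001], [0.001, 0.001, -1.0]]
wrist_force: [-0.2, 8.3, 0.1]
grip_width: 0.164
gripper_force: 60.0
```

```bash
python3 -c "
from sub import *
show(); snap('scene','side',pre='D_')
print(edge(load('D_scene'),.030),edge(load('D_side'),.03))"
```

```text
t 39.63 J [-97.3  -0.5  75.8] yaw -96.78 tilt 0.08 F [-8.2 -1.2  0.1] q [0.   0.52 1.81 0.   0.82 0.12] grip 60.0
[75.37 -0.38 54.59] [76.69  0.24 54.06]
```

>>> {"op": "drive_tool", "data": {
  "increments": [
    {"hand": 0,"slide": [0,-0.0003,0],"rotation": [0,0,0]},
    {"hand": 0,"slide": [0.002,0,0],"rotation": [0,0,0]},
    {"hand": 0,"slide": [0.006,0,0],"rotation": [0,0,0]},
    {"hand": 0,"slide": [0.015,0,0],"rotation": [0,0,0]},
    {"hand": 0,"slide": [0.02,0,0],"rotation": [0,0,0]},
    {"hand": 0,"slide": [0.02,0,-0.01],"rotation": [0,0,0]},
    {"hand": 0,"slide": [0.02,0,-0.02],"rotation": [0,0,0]},
    {"hand": 0,"slide": [0.02,0,-0.025],"rotation": [0,0,0]},
    {"hand": 0,"slide": [0,0,0],"rotation": [0,0,0]},
    {"hand": 0,"slide": [0,0,0],"rotation": [0,0,0]}
  ]
}}

```text
time: 40.57
tool_pos: [0.5451, 0.1501, 0.1313]
eef_rot: [[0.116, 0.993, 0.002], [0.993, -0.116, 0.0], [0.0, 0.002, -1.0]]
wrist_force: [-0.0, 0.2, -1.7]
grip_width: 0.168
gripper_force: 60.0
```

```bash
python3 -c "
from sub import *
from plan import *
s=show(); snap('scene','side',pre='E_')
print(edge(load('E_scene'),.030),edge(load('E_side'),.03))
plan(s['tool_pos'],s['eef_rot'],[.4867,.3779,.115],toolR(-47.25))"
```

```text
t 40.57 J [-200.4   -0.6  131.3] yaw -96.67 tilt 0.03 F [-0.2 -0.  -1.7] q [ 0.19  0.48  1.69 -0.    0.97  0.3 ] grip 60.0
[75.27 -0.61 54.56] [7.633e+01 7.000e-02 5.408e+01]
9 rows slide [0.0269, 0.0004, 0.0018] rot [0.01, 0.0, -5.49]
```

The cover stayed put to about 0.2 mm. Now the spatula goes back to its place.

>>> {"op": "drive_tool", "data": {
  "increments": [
    {"hand": 0,"slide": [0.0269,0.0004,0.0018],"rotation": [0,0,-5.49]},
    {"hand": 0,"slide": [0.0269,0.0004,0.0018],"rotation": [0,0,-5.49]},
    {"hand": 0,"slide": [0.0269,0.0004,0.0018],"rotation": [0,0,-5.49]},
    {"hand": 0,"slide": [0.0269,0.0004,0.0018],"rotation": [0,0,-5.49]},
    {"hand": 0,"slide": [0.0269,0.0004,0.0018],"rotation": [0,0,-5.49]},
    {"hand": 0,"slide": [0.0269,0.0004,0.0018],"rotation": [0,0,-5.49]},
    {"hand": 0,"slide": [0.0269,0.0004,0.0018],"rotation": [0,0,-5.49]},
    {"hand": 0,"slide": [0.0269,0.0004,0.0018],"rotation": [0,0,-5.49]},
    {"hand": 0,"slide": [0.0269,0.0004,0.0018],"rotation": [0,0,-5.49]},
    {"hand": 0,"slide": [0,0,0.025],"rotation": [0,0,0]},
    {"hand": 0,"slide": [0,0,0.02],"rotation": [0,0,0]},
    {"hand": 0,"slide": [0,0,0.01],"rotation": [0,0,0]},
    {"hand": 0,"slide": [0,0,0.003],"rotation": [0,0,0]},
    {"hand": 0,"slide": [0,0,0],"rotation": [0,0,0]},
    {"hand": 0,"slide": [0,0,0],"rotation": [0,0,0]}
  ]
}}

```text
time: 41.92
tool_pos: [0.4871, 0.3766, 0.057]
eef_rot: [[-0.677, 0.736, 0.0], [0.736, 0.677, 0.001], [0.0, 0.001, -1.0]]
wrist_force: [0.2, 0.1, -1.6]
grip_width: 0.167
gripper_force: 60.0
```

>>> {"op": "drive_tool", "data": {
  "increments": [
    {"hand": 0,"slide": [0,0,0.004],"rotation": [0,0,0]},
    {"hand": 0,"slide": [0,0,0.0015],"rotation": [0,0,0]},
    {"hand": 0,"slide": [0,0,0.001],"rotation": [0,0,0]},
    {"hand": 0,"slide": [0,0,0.0005],"rotation": [0,0,0]},
    {"hand": 0,"slide": [0,0,0],"rotation": [0,0,0]},
    {"hand": 0,"slide": [0,0,0],"rotation": [0,0,0]}
  ]
}}

```text
time: 42.42
tool_pos: [0.4866, 0.3771, 0.05]
eef_rot: [[-0.677, 0.736, 0.001], [0.736, 0.677, 0.001], [0.0, 0.001, -1.0]]
wrist_force: [-1.8, -0.7, 3.2]
grip_width: 0.173
gripper_force: 60.0
```

Down on the bench (3 N). I release and go up.

>>> {"op": "drive_tool", "data": {
  "increments": [
    {"hand": 0,"slide": [0,0,0],"rotation": [0,0,0]},
    {"hand": 70,"slide": [0,0,0],"rotation": [0,0,0]},
    {"hand": 70,"slide": [0,0,0],"rotation": [0,0,0]},
    {"hand": 70,"slide": [0,0,0],"rotation": [0,0,0]},
    {"hand": 70,"slide": [0,0,0],"rotation": [0,0,0]},
    {"hand": 70,"slide": [0,0,0],"rotation": [0,0,0]},
    {"hand": 70,"slide": [0,0,0],"rotation": [0,0,0]},
    {"hand": 70,"slide": [0,0,0],"rotation": [0,0,0]},
    {"hand": 70,"slide": [0,0,-0.02],"rotation": [0,0,0]},
    {"hand": 70,"slide": [0,0,-0.035],"rotation": [0,0,0]},
    {"hand": 70,"slide": [0,0,-0.035],"rotation": [0,0,0]},
    {"hand": 70,"slide": [0,0,-0.035],"rotation": [0,0,0]},
    {"hand": 70,"slide": [0,0,-0.02],"rotation": [0,0,0]},
    {"hand": 70,"slide": [0,0,0],"rotation": [0,0,0]}
  ]
}}

```text
time: 43.58
tool_pos: [0.4881, 0.378, 0.1996]
eef_rot: [[-0.677, 0.736, 0.006], [0.736, 0.677, 0.005], [-0.001, 0.008, -1.0]]
wrist_force: [-0.7, -0.1, 0.4]
grip_width: 0.7
gripper_force: 0.0
```

```bash
python3 -c "
from sub import *
from plan import *
s=show(); snap('scene','side','wrist',pre='F_')
print(edge(load('F_scene'),.030),edge(load('F_side'),.03))
plan(s['tool_pos'],s['eef_rot'],O+ex*.09-ey*.0005+ez*.17,toolR(-96.8))
c=load('F_scene'); h=cv2.cvtColor(c['color'],cv2.COLOR_RGB2HSV); g=((h[...,1]<50)&(h[...,2]>100)).astype(np.uint8);g[:262]=0;g[300:]=0;g[:,:335]=0;g[:,390:]=0;vv,uu=np.nonzero(g); print('blade',len(uu),uu.mean().round(1),vv.mean().round(1))"
```

```text
t 43.58 J [-419.9  -84.2  199.6] yaw -47.36 tilt 0.31 F [ 0.1 -0.7  0.4] q [ 0.58  0.49  1.49  0.    1.15 -0.16] grip 0.0
[75.28 -0.58 54.56] [7.617e+01 4.000e-02 5.417e+01]
15 rows slide [-0.034, -0.0104, 0.0019] rot [0.03, -0.01, 3.3]
blade 949 364.6 278.4
```

>>> {"op": "drive_tool", "data": {
  "increments": [
    {"hand": 100,"slide": [-0.034,-0.0104,0.0019],"rotation": [0,0,3.3]},
    {"hand": 100,"slide": [-0.034,-0.0104,0.0019],"rotation": [0,0,3.3]},
    {"hand": 100,"slide": [-0.034,-0.0104,0.0019],"rotation": [0,0,3.3]},
    {"hand": 100,"slide": [-0.034,-0.0104,0.0019],"rotation": [0,0,3.3]},
    {"hand": 100,"slide": [-0.034,-0.0104,0.0019],"rotation": [0,0,3.3]},
    {"hand": 100,"slide": [-0.034,-0.0104,0.0019],"rotation": [0,0,3.3]},
    {"hand": 100,"slide": [-0.034,-0.0104,0.0019],"rotation": [0,0,3.3]},
    {"hand": 100,"slide": [-0.034,-0.0104,0.0019],"rotation": [0,0,3.3]},
    {"hand": 100,"slide": [-0.034,-0.0104,0.0019],"rotation": [0,0,3.3]},
    {"hand": 100,"slide": [-0.034,-0.0104,0.0019],"rotation": [0,0,3.3]},
    {"hand": 100,"slide": [-0.034,-0.0104,0.0019],"rotation": [0,0,3.3]},
    {"hand": 100,"slide": [-0.034,-0.0104,0.0019],"rotation": [0,0,3.3]},
    {"hand": 100,"slide": [-0.034,-0.0104,0.0019],"rotation": [0,0,3.3]},
    {"hand": 100,"slide": [-0.034,-0.0104,0.0019],"rotation": [0,0,3.3]},
    {"hand": 100,"slide": [-0.034,-0.0104,0.0019],"rotation": [0,0,3.3]},
    {"hand": 100,"slide": [0,0,0.02],"rotation": [0,0,0]},
    {"hand": 100,"slide": [0,0,0.02],"rotation": [0,0,0]},
    {"hand": 100,"slide": [0,0,0],"rotation": [0,0,0]},
    {"hand": 100,"slide": [0,0,0],"rotation": [0,0,0]},
    {"hand": 100,"slide": [0,0,0],"rotation": [0,0,0]}
  ]
}}

```text
time: 45.4
tool_pos: [0.5094, -0.1392, 0.1259]
eef_rot: [[0.119, 0.993, -0.0], [0.993, -0.119, 0.001], [0.001, -0.001, -1.0]]
wrist_force: [0.2, 0.2, 0.0]
grip_width: 1.0
gripper_force: 0.0
```

```bash
python3 fine.py
```

```text
t 45.4 J [ 91.2  -1.9 125.9] yaw -96.83 tilt 0.03 F [-0.2  0.2  0. ] q [-0.36  0.43  1.79  0.    0.92 -0.24] grip 0.0
[248 139] [402 289]
cover [74.95  0.15 54.57] rms 0.2
pin [284 287  14  14 143] [128.42 -24.54] dist 58.89
pin [353 287  14  14 141] [128.44  25.23] dist 59.08
[214, 214, 215, 214, 214, 214, 214, 215, 197, 167, 135, 110, 109, 108, 108, 109, 109, 109, 109, 137, 169, 194, 212, 215]
[221, 220, 219, 217, 215, 215, 215, 211, 198, 168, 137, 116, 111, 111, 111, 110, 111, 111, 113, 131, 163, 190, 211, 214]
```

The distances to the two pins now match (58.9 and 59.1 mm, identical profiles). The cover is home, so I raise the arm and hand in.

>>> {"op": "drive_tool", "data": {
  "increments": [
    {"hand": 100,"slide": [0,0,-0.03],"rotation": [0,0,0]},
    {"hand": 100,"slide": [0,0,-0.03],"rotation": [0,0,0]},
    {"hand": 100,"slide": [0,0,-0.03],"rotation": [0,0,0]},
    {"hand": 100,"slide": [0,0,0],"rotation": [0,0,0]},
    {"hand": 100,"slide": [0,0,0],"rotation": [0,0,0]}
  ]
}}

```text
time: 45.87
tool_pos: [0.5102, -0.1395, 0.218]
eef_rot: [[0.119, 0.993, 0.004], [0.993, -0.119, -0.001], [-0.001, 0.004, -1.0]]
wrist_force: [1.0, -0.8, 0.1]
grip_width: 0.998
gripper_force: 0.0
```

```bash
python3 -c "
from rig import bot
print(bot.job_done())"
```

```text
the job is handed in; nothing more can be done
None
```

I handed the job in at about 46 s: the cover lies boss up on the deck, equally close to both pins to about 0.2 mm after a second push to re-centre it, and the spatula stands back on the bench; I viewed 11 pictures, one over the limit of 10.

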